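# Right the fallen bears and gauge the row

### The job

Two of the white bear figurines have toppled off the row: first stand each of them upright again on the empty marked square it lies in front of, the first and the third square from the steel block (which way it faces does not matter), and let it go. Then take the right-angle probe from its rest and press its sprung tip gently, for about a second each, on the dark spot of the steel reference block and then on the dark spot on the head of every bear in the row, in row order starting next to the block. Finally lay the probe back flat across the two saddles of its rest, tip hanging down at the end-board end as you found it, leaving every bear upright on its own square and the jar, pot and tape where they are.

Things in the scene. Friction and masses are not known exactly. Their poses are not given: they have to be found in the camera images.
- bear1: White sitting bear figurine, 112 mm tall, 220 g. Starts toppled on its back across the front of place 1, head roughly to +y. Origin: centre of its underside; z up through the head, -x its front. Touch point of any bear: the dark spot, 20 mm across, on top of the 26 mm round stub on its head, on its z axis at z = 112 mm.
- bear2: White sitting bear figurine, 112 mm tall, 220 g. May be absent (None). Starts standing on place 2. Origin: centre of its underside; z up through the head, -x its front. Sizes of every bear: trunk 57 (x) x 58 (y) mm, z 0 to 62; flat-sided head 52 mm in x (-24 to +28), 50 mm in y, z 62 to 104; feet to x = -46, 20 mm high; flat back at x = +28.5.
- bear3: White sitting bear figurine, 112 mm tall, 220 g. Starts toppled on its back across the front of place 3, head roughly to +y. Origin: centre of its underside; z up through the head, -x its front. Any bear let go leaning under 20 degrees with its base on the surface settles upright by itself.
- bear4: White sitting bear figurine, 112 mm tall, 220 g. May be absent (None). Starts standing on place 4. Origin: centre of its underside; z up through the head, -x its front. Sizes: see bear2.
- bear5: White sitting bear figurine, 112 mm tall, 220 g. May be absent (None). Starts standing on place 5. Origin: centre of its underside; z up through the head, -x its front. Sizes: see bear2.
- place1 (a point): Centre, on the card's upper face, of marked square 1 of the row counted from the steel block (76 mm, outlined in black); squares are 105 mm apart; bear1 belongs here.
- place2 (a point): Centre, on the card's upper face, of marked square 2 of the row counted from the steel block (76 mm, outlined in black); squares are 105 mm apart; bear2 belongs here.
- place3 (a point): Centre, on the card's upper face, of marked square 3 of the row counted from the steel block (76 mm, outlined in black); squares are 105 mm apart; bear3 belongs here.
- place4 (a point): Centre, on the card's upper face, of marked square 4 of the row counted from the steel block (76 mm, outlined in black); squares are 105 mm apart; bear4 belongs here.
- place5 (a point): Centre, on the card's upper face, of marked square 5 of the row counted from the steel block (76 mm, outlined in black); squares are 105 mm apart; bear5 belongs here.
- card: Brown card under the row, fixed, 3 mm thick, 100 (x) x 700 (y) mm; origin on the table; x points away from the robot, y along the row towards the steel reference block, which is fixed on it.
- ref_mark (a point): The dark spot, 20 mm across, on top of the steel reference block (an upright bar 50 x 50 mm, top 115 mm above the table) beyond square 1 at the left end of the row.
- probe: Right-angle probe, 130 g: black handle 22 mm wide (y) and high, x -80 to +70 mm; origin on the handle's underside near its centre of mass; x points to the head end, where at x = 58 a steel neck (14 mm thick, 24 mm long) points down (-z) and ends in the brass tip. Grip it from above across y, between the saddles.
- probe_tip (a point): The end of the brass tip (8 mm across), 38 mm below the handle's underside when free. Sprung: it gives up to 8 mm along the probe's z, 1 N at first, 2.6 N at the end of its travel; beyond that it is rigid.
- rest: Fixed plywood rest; origin on the table under its centre. Saddles at x = +-38 mm (12 mm thick) carry the handle's underside at z = 52 mm between cheeks 32 mm apart, 9 mm high. Base 160 x 70 x 8 mm. A 30 mm high end board at x = 84 to 96 marks the +x end: the probe lies with its tip at that end, x along rest x, origins in line, the tip hanging free.
- pot: Copper paint pot, 84 mm across, 75 mm tall, at the left; leave alone. Origin under its centre.
- tape: Roll of paper tape lying flat, 90 mm across, 24 mm high, behind the row; leave alone. Origin under its centre.
- jar: Glass jar with white cap, 72 mm across, 80 mm tall, behind the row; leave alone. Origin under its centre.
Things that resemble listed ones, but are neither listed nor needed, are in the scene too. Leave any turquoise look-alike of the probe alone.

How it is judged:
By the outcome, as a careful person would: the job done as asked, in the order asked, and still so for the second after the job is handed in, with the robot touching nothing.
Of bear2, bear4, bear5 only 1 to 3 are there at a start; the rules pass over those that are not, and their reading is None.
At some moment in a run one of bear1, bear2, bear3, bear4, bear5 may be knocked a few centimetres aside while the robot is not near it.
It also fails if it takes over 210 s, if anything falls off the work surface, if the arm or the gripper's body presses on something with over 40 N, if the wrist force passes 120 N, or if a joint passes its speed limit or range.

### The arm

A 6-joint arm with a two-finger parallel gripper is mounted at the origin on the work surface. World frame = base frame: x ahead of the robot, y to its left, z up, the work surface at z = 0. Lengths are in m, angles in rad, forces in N, time in s.
With the tool pointing down it reaches from about 0.35 to 0.975 m from the base axis. Payload 4.9 kg.
Tool frame: the origin (TCP) lies on the centre line of the jaws, within the pads' length; the fingertips stand arm.tcp_to_tips ahead of it and the grasp point (between the pads) lies 8 mm behind it (arm.tcp_to_tips is the distance from the TCP to the fingertips, in m); z points along the fingers, y is the line along which they close (so a half turn about z gives the same grasp; the last joint's range is limited). The gripper opens to 85 mm and grips with 20 to 120 N. Pads are 22 mm wide; open, the fingers measure 114 mm over their backs; the gripper's body (76 mm by 85 mm) begins 54 mm behind the grasp point. The pads swing forward as they close: fully open they stand 13 mm farther back than shut.
Start: joints at [-1.403, 0.053, 1.613, -0, 1.476, -0.119], TCP at [0.177, -0.599, 0.242] pointing down, gripper open.
Joint ranges: [-3.01, 3.01], [-1.01, 2.22], [0.06, 2.58], [-1.02, 4.17], [0.09, 2.62], [-3.14, 3.14]. Speed limits (rad/s): [2.57, 2.57, 3.14, 3.14, 3.14, 3.14].

### API

Orientations are given as a 3x3 rotation matrix whose columns are the frame's x, y, z axes.
In Python, from bench import arm gives the robot as it stands.
- The arm moves only by the tool play_rows, never from a script. Its arguments are lists of equal length, an entry for each row: "travel": the shift along the tool's x, y, z normalised to -1 to 1, where 1 is 0.04 m, a list of three; "dr": the turn, a rotation vector about the tool's x, y, z normalised to -1 to 1, where 1 is 0.1 rad, a list of three; "gripper": the opening, from 0 (shut) to 1 (fully open). A call has 1 to 10 rows; each row shifts and turns the commanded pose from where the row before left it, along the tool's axes as they then stand; what a row does not reach is not made up. A row lasts 1/12 s, in which the tool goes at most 41.7 mm and 7.16 degrees, less where a joint would pass 70% of its speed; a pose out of reach is approached as far as the arm can. A call with a number of a shift or a turn outside -1 to 1 is refused whole. A call with a gripper value outside its range is refused whole. The fingers move at their own pace and stop on an object; "grip_force" is the grip in N (left out, the last holds). Time passes only in rows, so rows that do not move let the fingers close. It gives the time, the measured TCP pose, the force, the opening and the grip force at its end, in the units of the state.
- arm.observe(): the state, without advancing time (a new reading comes with each control period).
- arm.capture(name): name is "side" or "top"; returns a dict with "image" (400x640x3 uint8, blue, green, red), "depth" (400x640 float32, m along the optical axis (not along the pixel's ray), 0 where there is no reading), "camera_matrix" (3x3 intrinsics, pixels), "D" ([k1, k2, p1, p2, k3] as OpenCV has them; the pictures are not rectified), "T" (4x4, takes a point from camera to world coordinates). Camera axes: x right, y up, looking along -z (the intrinsics and any distortion apply to the point x, -y, -z); pixel columns grow to the right and rows downward; lengths in m; the calibration is good to about 2 mm. A picture is of the moment at which its call begins.
- arm.hand_in(): hands the job in; it is judged then, once.
Trained networks look in the newest picture that a camera, given by its name, has taken for a name from the list of things; names that differ only in an ending like _2 or _b are one class to them, and where a whole thing is asked for, a point or a joint stands for the part that bears it (a point fixed in the world has none). Each returns a list of dicts, best first, with "p" (0 to 1); they miss things now and then, are a little off and sometimes report something else, mostly with a low value. They report only what shows in the picture. A call takes as long as a camera call. They do not tell look-alikes from the thing itself.
- arm.spot_in(camera, thing): "at" ([row, column] in pixels, amid what is visible of it).
- arm.place_of(camera, thing): "at" ([row, column] in pixels: a listed point, or the origin of a listed thing).
The state is a dict: "time_s": time; "joints": joint angles; "qd": joint speeds; "tau": joint torques, N m; "eef_pos": TCP position; "orientation": TCP orientation; "ft_force": force on the tool from outside, world axes, zero at the start; "moment": the same for the moment, N m; "opening": finger opening in m; "grasp_force": force on a finger pad.
Only numpy, scipy, OpenCV 4.12 (cv2) and the standard library are available. Lean on these libraries where they do the work, as an engineer would, in place of code of your own. Each camera call takes 0.05 s, during which the arm holds its last target. There are 200 camera calls.

## Working session

There is one attempt and no reset: what is moved stays moved. The work goes in short steps, Python scripts to look and compute and a tool call to move; the robot and the scene stay as the last step left them, time stands still between calls to the robot, and variables do not carry over. Pictures are saved under pics/ and viewed, at most 16 in all, crops included, and the job is handed in when it is done.

Besides the shell and the picture viewer there is one more tool, called after "Emit:" in YAML: its name, and indented under it one key for each argument. play_rows: Moves the arm, as the interface text tells. Its arguments: {"type":"object","properties":{"travel":{"type":"array"},"dr":{"type":"array"},"gripper":{"type":"array"},"grip_force":{"type":"number"}},"required":["travel","dr","gripper"]}

```bash
ls; mkdir -p pics; cat > h.py <<'E'
import numpy as np, cv2
from bench import arm
def world(c,r,col,depth=None,z=None):
    K=np.array(c["camera_matrix"]);D=np.array(c["D"]);T=np.array(c["T"])
    u=cv2.undistortPoints(np.array([[[col,r]]],float),K,D)[0,0]
    d=np.array([u[0],-u[1],-1.0]); 
    if z is not None:
        dw=T[:3,:3]@d; s=(z-T[2,3])/dw[2]; return T[:3,3]+s*dw
    if depth is None:
        depth=c["depth"][int(round(r)),int(round(col))]
    return T[:3,:3]@(d*depth)+T[:3,3]
def cloud(c):
    K=np.array(c["camera_matrix"]);D=np.array(c["D"]);T=np.array(c["T"])
    h,w=c["depth"].shape
    g=np.stack(np.meshgrid(np.arange(w),np.arange(h)),-1).reshape(-1,1,2).astype(float)
    u=cv2.undistortPoints(g,K,D)[:,0]; z=c["depth"].reshape(-1,1)
    P=np.c_[u[:,:1]*z,-u[:,1:]*z,-z]@T[:3,:3].T+T[:3,3]
    P[z[:,0]==0]=np.nan
    return P.reshape(h,w,3)
E
python3 - <<'E'
from h import *
np.set_printoptions(precision=3,suppress=True)
print(arm.tcp_to_tips, arm.observe()["ft_force"])
for n in ["top","side"]:
    c=arm.capture(n); cv2.imwrite(f"pics/{n}0.png",c["image"]); print(n,np.array(c["T"])[:3,3])
    for t in ["bear1","bear2","place1","place2","place3","place4","place5","ref_mark","probe","probe_tip","rest","card","pot","jar","tape"]:
        f=arm.place_of(n,t)
        for d in f[:6]:
            r,cc=d["at"]; print(t,round(d["p"],2),[round(r),round(cc)],world(c,min(r,399),min(cc,639)),world(c,r,cc,z=0.003)[:2])
E
```

```text
pics
0.011 [0.282 1.172 0.452]
top [0.288 0.068 1.497]
bear1 0.96 [173, 394] [ 0.61  -0.144  0.079] [ 0.627 -0.155]
bear1 0.78 [174, 417] [ 0.61  -0.221  0.064] [ 0.624 -0.233]
bear1 0.64 [214, 304] [0.48  0.134 0.056] [0.487 0.136]
bear1 0.6 [215, 375] [ 0.482 -0.088  0.056] [ 0.489 -0.093]
bear2 0.96 [173, 394] [ 0.61  -0.144  0.079] [ 0.627 -0.155]
bear2 0.78 [174, 417] [ 0.61  -0.221  0.064] [ 0.624 -0.233]
bear2 0.64 [214, 304] [0.48  0.134 0.056] [0.487 0.136]
bear2 0.6 [215, 375] [ 0.482 -0.088  0.056] [ 0.489 -0.093]
place1 0.76 [169, 389] [ 0.615 -0.126  0.109] [ 0.639 -0.141]
place1 0.72 [172, 324] [0.628 0.074 0.005] [0.628 0.074]
place1 0.72 [172, 416] [ 0.617 -0.218  0.063] [ 0.631 -0.23 ]
place1 0.65 [171, 290] [0.629 0.183 0.003] [0.629 0.183]
place1 0.61 [174, 393] [ 0.608 -0.141  0.081] [ 0.626 -0.152]
place2 0.76 [169, 389] [ 0.615 -0.126  0.109] [ 0.639 -0.141]
place2 0.72 [172, 324] [0.628 0.074 0.005] [0.628 0.074]
place2 0.72 [172, 416] [ 0.617 -0.218  0.063] [ 0.631 -0.23 ]
place2 0.65 [171, 290] [0.629 0.183 0.003] [0.629 0.183]
place2 0.61 [174, 393] [ 0.608 
[... 3709 characters left out ...]
mark 0.84 [230, 266] [0.625 0.263 0.115] [0.66  0.167]
ref_mark 0.64 [186, 293] [ 0.626 -0.027  0.003] [ 0.626 -0.027]
probe 0.85 [139, 411] [ 0.267 -0.319  0.022] [ 0.265 -0.346]
probe 0.79 [127, 362] [ 0.439 -0.28   0.077] [ 0.445 -0.386]
probe 0.45 [145, 302] [ 0.615 -0.129  0.09 ] [ 0.64 -0.24]
rest 0.66 [138, 361] [ 0.439 -0.269  0.039] [ 0.441 -0.318]
rest 0.31 [222, 332] [0.474 0.155 0.06 ] [0.481 0.102]
card 0.8 [185, 292] [ 0.628 -0.028  0.003] [ 0.628 -0.028]
pot 0.77 [330, 282] [0.541 0.469 0.005] [0.541 0.468]
jar 0.75 [210, 244] [0.734 0.134 0.036] [0.747 0.103]
jar 0.48 [136, 360] [ 0.443 -0.256  0.056] [ 0.448 -0.329]
tape 0.83 [168, 268] [ 0.721 -0.08   0.018] [ 0.726 -0.097]
```

```bash
python3 - <<'E'
import cv2
a=cv2.imread("pics/top0.png")[110:310,180:480]; cv2.imwrite("pics/topc.png",cv2.resize(a,None,fx=2.66,fy=2.66,interpolation=2))
a=cv2.imread("pics/side0.png")[100:360,210:450]; cv2.imwrite("pics/sidec.png",cv2.resize(a,None,fx=2.3,fy=2.3,interpolation=2))
E
```

```text
(no output)
```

View pics/topc.png

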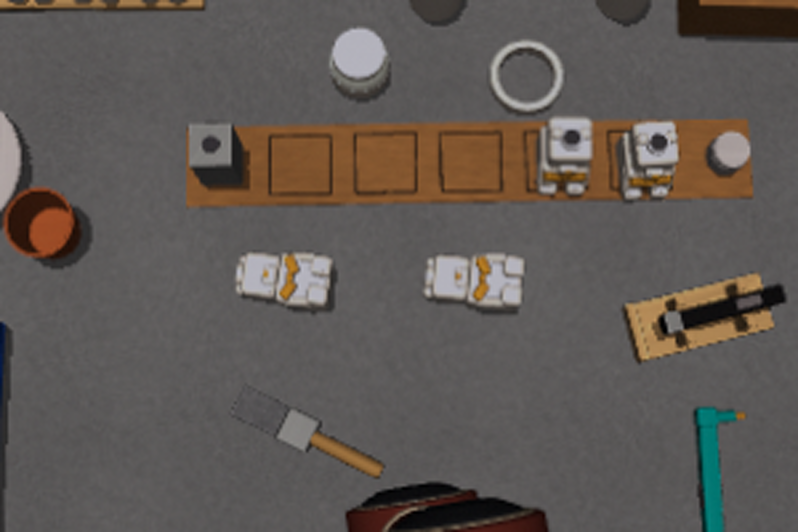

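View pics/sidec.png

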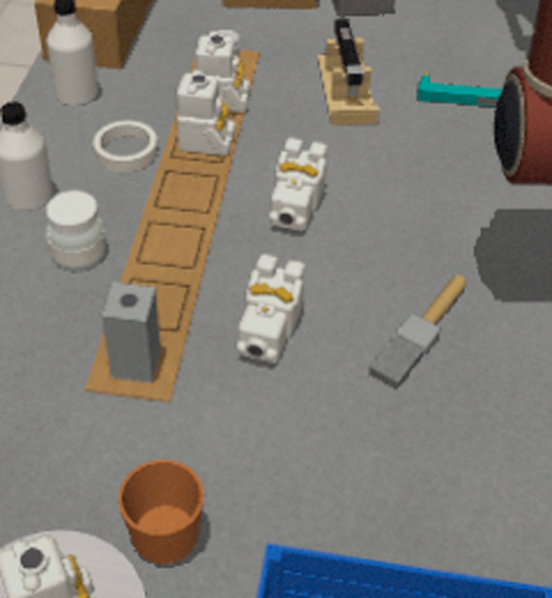

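Top crop: the block spot is at (211,144), empty squares 1, 2 and 3 are at (300,164), (385,162) and (471,161), and bears 4 and 5 stand at (570,150) and (655,150). The toppled bears lie at (285,278), which is bear1, and (475,280), which is bear3. 

Candidates for the probe are the black one on the plywood rest at (725,310) and the turquoise one at (710,460). I choose the black one. Bear look-alike to leave alone: the one on the plate at the left.

```bash
python3 - <<'E'
from h import *
np.set_printoptions(precision=4,suppress=True)
c=arm.capture("top"); s=arm.capture("side")
a=c["image"][205:255,405:485]; b=s["image"][100:160,330:390]
A=cv2.resize(a,(640,400),interpolation=2);B=cv2.resize(b,(400,400),interpolation=2)[:, :]
cv2.imwrite("pics/rest.png",cv2.resize(np.hstack([A,B]),None,fx=.76,fy=.76))
g=c["image"].max(2)
P=cloud(c); print(P.shape)
# squares
m=((g<60)&(P[...,0]>.57)&(P[...,0]<.69)&(P[...,1]<.24)&(P[...,1]>-.085)&(P[...,2]<.02)).astype(np.uint8)
n,l,st,ce=cv2.connectedComponentsWithStats(m,connectivity=8)
for i in range(1,n):
    if st[i,4]>20:
        r=cv2.minAreaRect(np.argwhere(l==i)[:,::-1].astype(np.float32)); w=world(c,r[0][1],r[0][0],z=.003); print("sq",st[i],r,w)
# spots
for cam,C in (("top",c),("side",s)):
  Q=P if cam=="top" else cloud(C)
  gg=C["image"].max(2)
  m=((gg<75)&(Q[...,0]>.56)&(Q[...,0]<.70)&(Q[...,2]>.105)&(Q[...,2]<.13)&(Q[...,1]<.32)&(Q[...,1]>-.33)).astype(np.uint8)
  n,l,st,ce=cv2.connectedComponentsWithStats(m,connectivity=8)
  for i in range(1,n):
    if st[i,4]>6: print(cam,"spot",st[i,4],ce[i],world(C,ce[i,1],ce[i,0],z=.115))
# lying bears
for cam,Q in (("top",P),("side",cloud(s))):
  for y0,y1 in ((.06,.24),(-.17,.03)):
    m=(Q[...,0]>.40)&(Q[...,0]<.55)&(Q[...,1]>y0)&(Q[...,1]<y1)&(Q[...,2]>.02)&(Q[...,2]<.1)
    q=Q[m]; r=cv2.minAreaRect(q[:,:2].astype(np.float32)); print(cam,m.sum(),r,cv2.boxPoints(r).ravel(),np.percentile(q[:,2],[5,50,95]))
o=arm.observe(); print(np.array(o["orientation"]))
E
```

```text
(400, 640, 3)
top spot 25 [265.48 167.32] [0.6152 0.2492 0.115 ]
top spot 22 [394.5    161.2727] [ 0.6386 -0.1423  0.115 ]
top spot 30 [258.8 163.8] [0.626 0.27  0.115]
top spot 25 [427.2  162.92] [ 0.635  -0.2428  0.115 ]
top 624 ((0.4834577143192291, 0.18727225065231323), (0.10872941464185715, 0.06238784268498421), 83.520751953125) [0.4463 0.1368 0.5083 0.1297 0.5206 0.2378 0.4586 0.2448] [0.041  0.0564 0.0746]
top 665 ((0.48432421684265137, -0.03474607318639755), (0.11311522126197815, 0.06220269948244095), 86.04224395751953) [ 0.4494 -0.089   0.5114 -0.0933  0.5193  0.0195  0.4572  0.0238] [0.0329 0.0558 0.074 ]
side 862 ((0.4834940433502197, 0.18639567494392395), (0.11128285527229309, 0.06189403682947159), 81.92926025390625) [0.445  0.1357 0.5063 0.127  0.5219 0.2371 0.4607 0.2458] [0.0296 0.0559 0.0748]
side 685 ((0.48382940888404846, -0.03499240800738335), (0.11317753046751022, 0.06248817592859268), 84.5884017944336) [ 0.4474 -0.0884  0.5096 -0.0943  0.5203  0.0184  0.4581  0.0243] [0.0264 0.0549 0.0745]
[[ 0.9592  0.2829  0.    ]
 [ 0.2829 -0.9592 -0.    ]
 [ 0.      0.     -1.    ]]
```

View pics/rest.png

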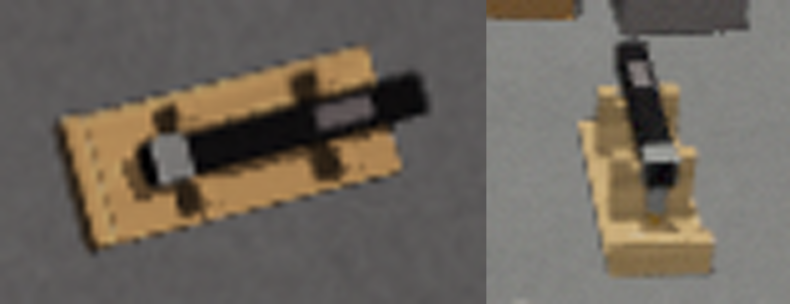

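The right-hand probe is the black one on the plywood rest. Its head, neck and tip are at the left (+y) end, next to the end board. First I move over towards bear1.

Emit:
play_rows:
  travel:
    - [0.55, -0.72, 0]
    - [0.55, -0.72, 0]
    - [0.55, -0.72, 0]
    - [0.55, -0.72, 0]
    - [0.55, -0.72, 0]
    - [0.55, -0.72, 0]
    - [0.55, -0.72, 0]
    - [0.55, -0.72, 0]
    - [0.55, -0.72, 0]
    - [0.55, -0.72, 0]
  dr:
    - [0, 0, 0]
    - [0, 0, 0]
    - [0, 0, 0]
    - [0, 0, 0]
    - [0, 0, 0]
    - [0, 0, 0]
    - [0, 0, 0]
    - [0, 0, 0]
    - [0, 0, 0]
    - [0, 0, 0]
  gripper: [1, 1, 1, 1, 1, 1, 1, 1, 1, 1]
  grip_force: 40

```text
time_s: 2.53
eef_pos: [0.3065, -0.2594, 0.2425]
orientation: [[0.959, 0.282, 0.001], [0.282, -0.959, -0.001], [0.0, 0.001, -1.0]]
ft_force: [1.1, -0.2, -0.2]
opening: 0.085
grasp_force: 0.0
```

Emit:
play_rows:
  travel:
    - [0.55, -0.72, 0]
    - [0.55, -0.72, 0]
    - [0.55, -0.72, 0]
    - [0.55, -0.72, 0]
    - [0.55, -0.72, 0]
    - [0.55, -0.72, 0]
    - [0.55, -0.72, 0]
    - [0.55, -0.72, 0]
    - [0.55, -0.72, 0]
    - [0.55, -0.72, 0]
  dr:
    - [0, 0, 0]
    - [0, 0, 0]
    - [0, 0, 0]
    - [0, 0, 0]
    - [0, 0, 0]
    - [0, 0, 0]
    - [0, 0, 0]
    - [0, 0, 0]
    - [0, 0, 0]
    - [0, 0, 0]
  gripper: [1, 1, 1, 1, 1, 1, 1, 1, 1, 1]

```text
time_s: 3.37
eef_pos: [0.4362, 0.0795, 0.2426]
orientation: [[0.959, 0.283, 0.001], [0.283, -0.959, -0.0], [0.001, 0.0, -1.0]]
ft_force: [0.2, -0.5, 0.3]
opening: 0.0855
grasp_force: 0.0
```

Emit:
play_rows:
  travel:
    - [0.55, -0.72, 0]
    - [0.55, -0.72, 0]
    - [0.55, -0.72, 0]
    - [0.55, -0.72, 0]
    - [0.55, -0.72, 0]
    - [0, 0, 0]
  dr:
    - [0, 0, 0]
    - [0, 0, 0]
    - [0, 0, 0]
    - [0, 0, 0]
    - [0, 0, 0]
    - [0, 0, 0]
  gripper: [1, 1, 1, 1, 1, 1]

```text
time_s: 3.87
eef_pos: [0.5015, 0.2513, 0.2417]
orientation: [[0.958, 0.287, -0.0], [0.287, -0.958, 0.002], [0.0, -0.002, -1.0]]
ft_force: [-1.9, -0.4, 1.1]
opening: 0.0851
grasp_force: 0.0
```

Emit:
play_rows:
  travel:
    - [0, 0, 0]
    - [0, 0, 0]
    - [0, 0, 0]
    - [0, 0, 0]
    - [0, 0, 0]
    - [0, 0, 0]
    - [0, 0, 0]
    - [0, 0, 0]
    - [0, 0, 0]
    - [0, 0, 0]
  dr:
    - [0, 0, -1]
    - [0, 0, -1]
    - [0, 0, -1]
    - [0, 0, -1]
    - [0, 0, -1]
    - [0, 0, -1]
    - [0, 0, -1]
    - [0, 0, -1]
    - [0, 0, -1]
    - [0, 0, -1]
  gripper: [1, 1, 1, 1, 1, 1, 1, 1, 1, 1]

```text
time_s: 4.7
eef_pos: [0.5006, 0.2463, 0.2424]
orientation: [[0.276, 0.961, 0.0], [0.961, -0.276, -0.0], [-0.0, 0.0, -1.0]]
ft_force: [1.0, 0.2, -0.0]
opening: 0.0858
grasp_force: 0.0
```

Emit:
play_rows:
  travel:
    - [0, 0, 0]
    - [0, 0, 0]
    - [0, 0, 0]
    - [0, 0, 0]
    - [0, 0, 0]
    - [0, 0, 0]
    - [0, 0, 0]
    - [0, 0, 0]
    - [0, 0, 0]
    - [0, 0, 0]
  dr:
    - [0, 0, -0.8]
    - [0, 0, -0.8]
    - [0, -1, 0]
    - [0, -1, 0]
    - [0, -1, 0]
    - [0, -1, 0]
    - [0, -1, 0]
    - [0, -1, 0]
    - [0, -1, 0]
    - [0, -0.8, 0]
  gripper: [1, 1, 1, 1, 1, 1, 1, 1, 1, 1]

```text
time_s: 5.53
eef_pos: [0.5007, 0.247, 0.2424]
orientation: [[0.087, 0.992, -0.087], [0.702, -0.123, -0.701], [-0.706, 0.0, -0.708]]
ft_force: [-1.0, -0.6, 0.8]
opening: 0.0856
grasp_force: 0.0
```

```bash
cat >> h.py <<'E'
np.set_printoptions(precision=4,suppress=True)
from scipy.spatial.transform import Rotation as Ro
def goto(p,R=None):
    """tool-frame move needed: world target p, orientation R"""
    o=arm.observe(); R0=np.array(o["orientation"]); p0=np.array(o["eef_pos"])
    print("t",o["time_s"],"p",p0,"q",np.array(o["joints"]),"open",o["opening"],"F",np.array(o["ft_force"]),"gf",o["grasp_force"])
    print("travel units",R0.T@(np.array(p)-p0)/.04)
    if R is not None: print("dr units",Ro.from_matrix(R0.T@R).as_rotvec()/.1, "tool travel units after turn",R.T@(np.array(p)-p0)/.04)
def bearR(az,tilt):
    """tool x horizontal azimuth az; tool pitched (deg, + = tool z towards +x_tool)"""
    a=np.radians(az)
    R=np.array([[np.cos(a),np.sin(a),0],[np.sin(a),-np.cos(a),0],[0,0,-1.]])
    return R@Ro.from_euler('y',tilt,degrees=True).as_matrix()
E
python3 - <<'E'
from h import *
R=bearR(82.8,-45); b=np.array([.4868,.2137,.028]); g=b+R[:,2]*.008
goto(g-R[:,2]*.1,R)
print(g)
E
```

```text
t 5.5333 p [0.5007 0.247  0.2424] q [ 0.5839  0.2374  1.5421 -0.5983  1.8779  0.6761] open 0.08555054681938322 F [-0.9508 -0.626   0.771 ] gf 0.0
travel units [ 3.1724 -0.2383  2.1076]
dr units [ 0.0159 -0.0112  0.0144] tool travel units after turn [ 3.1744 -0.2395  2.1044]
[0.4861 0.2081 0.0223]
```

Emit:
play_rows:
  travel:
    - [0.64, -0.05, 0.42]
    - [0.64, -0.05, 0.42]
    - [0.64, -0.05, 0.42]
    - [0.63, -0.05, 0.42]
    - [0.62, -0.04, 0.42]
    - [0, 0, 0.5]
    - [0, 0, 0.5]
    - [0, 0, 0.5]
    - [0, 0, 0.5]
    - [0, 0, 0.5]
  dr:
    - [0, 0, 0]
    - [0, 0, 0]
    - [0, 0, 0]
    - [0, 0, 0]
    - [0, 0, 0]
    - [0, 0, 0]
    - [0, 0, 0]
    - [0, 0, 0]
    - [0, 0, 0]
    - [0, 0, 0]
  gripper: [1, 1, 1, 1, 1, 1, 1, 1, 1, 1]

```text
time_s: 6.37
eef_pos: [0.4863, 0.2081, 0.0218]
orientation: [[0.088, 0.992, -0.087], [0.706, -0.124, -0.698], [-0.703, 0.0, -0.711]]
ft_force: [1.1, -0.0, -0.2]
opening: 0.0858
grasp_force: 0.0
```

Emit:
play_rows:
  travel:
    - [0, 0, 0]
    - [0, 0, 0]
    - [0, 0, 0]
    - [0, 0, 0]
    - [0, 0, 0]
    - [0, 0, 0]
    - [0, 0, 0]
    - [0, 0, 0]
    - [0, 0, 0]
    - [0, 0, 0]
  dr:
    - [0, 0, 0]
    - [0, 0, 0]
    - [0, 0, 0]
    - [0, 0, 0]
    - [0, 0, 0]
    - [0, 0, 0]
    - [0, 0, 0]
    - [0, 0, 0]
    - [0, 0, 0]
    - [0, 0, 0]
  gripper: [0.6, 0.4, 0.4, 0.4, 0.4, 0.4, 0.4, 0.4, 0.4, 0.4]
  grip_force: 50

```text
time_s: 7.2
eef_pos: [0.4871, 0.2096, 0.0235]
orientation: [[0.089, 0.992, -0.085], [0.706, -0.123, -0.698], [-0.703, 0.002, -0.711]]
ft_force: [0.3, 3.6, 5.5]
opening: 0.0496
grasp_force: 54.3
```

```bash
python3 - <<'E'
from h import *
goto([.4861,.2081,.0223],bearR(82.8,-45))
c=arm.capture("side"); cv2.imwrite("pics/g1.png",cv2.resize(c["image"][130:330,230:430],None,fx=2.5,fy=2.5))
E
```

```text
t 7.2 p [0.4871 0.2096 0.0235] q [ 0.5463  0.4367  1.7045 -0.5846  1.553   0.8514] open 0.04959246468883481 F [0.2671 3.6165 5.4563] gf 54.257766008377075
travel units [-0.0084 -0.0214  0.0501]
dr units [ 0.0283 -0.0614  0.0018] tool travel units after turn [-0.0081 -0.0212  0.0502]
```

View pics/g1.png

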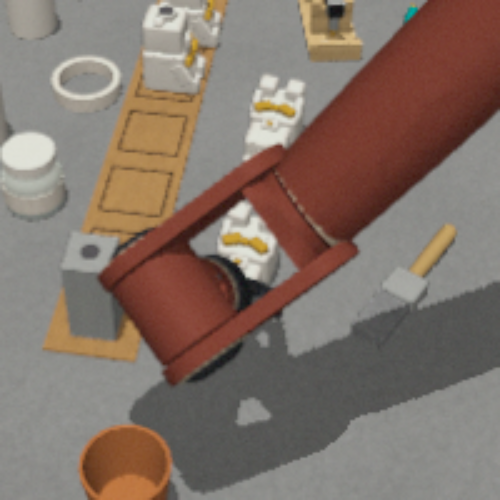

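Emit:
play_rows:
  travel:
    - [-0.53, 0, -0.53]
    - [-0.53, 0, -0.53]
    - [-0.53, 0, -0.53]
    - [-0.53, 0, -0.53]
    - [-0.53, 0, -0.53]
    - [-0.53, 0, -0.53]
    - [0, 0, 0]
    - [0, 0, 0]
    - [0, 0, 0]
    - [0, 0, 0]
  dr:
    - [0, 0, 0]
    - [0, 0, 0]
    - [0, 0, 0]
    - [0, 0, 0]
    - [0, 0, 0]
    - [0, 0, 0]
    - [0, 0.8, 0]
    - [0, 0.8, 0]
    - [0, 0.8, 0]
    - [0, 0.8, 0]
  gripper: [0.4, 0.4, 0.4, 0.4, 0.4, 0.4, 0.4, 0.4, 0.4, 0.4]

```text
time_s: 8.08
eef_pos: [0.4855, 0.2081, 0.2012]
orientation: [[0.11, 0.992, -0.056], [0.891, -0.124, -0.437], [-0.44, -0.001, -0.898]]
ft_force: [0.8, -0.5, -2.1]
opening: 0.0498
grasp_force: 53.7
```

Emit:
play_rows:
  travel:
    - [0, 0, 0]
    - [0, 0, 0]
    - [0, 0, 0]
    - [0, 0, 0]
    - [0, 0, 0]
    - [0, 0, 0]
    - [0, 0, 0]
    - [0, 0, 0]
    - [0, 0, 0]
    - [0, 0, 0]
  dr:
    - [0, 0.8, 0]
    - [0, 0.8, 0]
    - [0, 0.8, 0]
    - [0, 0.8, 0]
    - [0, 0.8, 0]
    - [0, 0.65, 0]
    - [0, 0, 0.8]
    - [0, 0, 0.8]
    - [0, 0, 0.8]
    - [0, 0, 0.8]
  gripper: [0.4, 0.4, 0.4, 0.4, 0.4, 0.4, 0.4, 0.4, 0.4, 0.4]

```text
time_s: 8.92
eef_pos: [0.4851, 0.2074, 0.2005]
orientation: [[0.434, 0.901, -0.002], [0.901, -0.434, 0.004], [0.003, -0.004, -1.0]]
ft_force: [-0.2, 0.1, -1.5]
opening: 0.0492
grasp_force: 53.6
```

Emit:
play_rows:
  travel:
    - [0, 0, 0]
    - [0, 0, 0]
    - [0, 0, 0]
    - [0, 0, 0]
    - [0, 0, 0]
    - [0, 0, 0]
    - [0, 0, 0]
    - [0, 0, 0]
    - [0, 0, 0]
    - [0, 0, 0]
  dr:
    - [0, 0, 0.8]
    - [0, 0, 0.8]
    - [0, 0, 0.8]
    - [0, 0, 0.8]
    - [0, 0, 0.8]
    - [0, 0, 0.8]
    - [0, 0, 0.8]
    - [0, 0, 0.8]
    - [0, 0, 0.8]
    - [0, 0, 0.8]
  gripper: [0.4, 0.4, 0.4, 0.4, 0.4, 0.4, 0.4, 0.4, 0.4, 0.4]

```text
time_s: 9.75
eef_pos: [0.4851, 0.2076, 0.2004]
orientation: [[0.948, 0.317, -0.002], [0.317, -0.948, 0.004], [-0.001, -0.005, -1.0]]
ft_force: [0.2, -0.1, -1.8]
opening: 0.0495
grasp_force: 53.6
```

Emit:
play_rows:
  travel:
    - [0, 0, 0]
    - [0, 0, 0]
    - [0, 0, 0]
    - [0, 0, 0]
    - [0, 0, 0]
    - [0, 0, 0]
    - [0, 0, 0]
    - [0, 0, 0]
    - [0, 0, 0]
    - [0, 0, 0]
  dr:
    - [0, 0, 0.8]
    - [0, 0, 0.8]
    - [0, 0, 0.8]
    - [0, 0, 0.8]
    - [0, 0.8, 0]
    - [0, 0.8, 0]
    - [0, 0.8, 0]
    - [0, 0.8, 0]
    - [0, 0.8, 0]
    - [0, 0.8, 0]
  gripper: [0.4, 0.4, 0.4, 0.4, 0.4, 0.4, 0.4, 0.4, 0.4, 0.4]

```text
time_s: 10.58
eef_pos: [0.4851, 0.2075, 0.2005]
orientation: [[0.886, 0.006, 0.463], [0.004, -1.0, 0.007], [0.463, -0.004, -0.886]]
ft_force: [0.4, 0.8, -3.0]
opening: 0.0497
grasp_force: 53.7
```

Emit:
play_rows:
  travel:
    - [0, 0, 0]
    - [0, 0, 0]
    - [0, 0, 0]
    - [0, 0, 0]
    - [0, 0, 0]
    - [0, 0, 0]
  dr:
    - [0, 0.8, 0]
    - [0, 0.8, 0]
    - [0, 0.8, 0]
    - [0, 0.65, 0]
    - [0, 0, 0]
    - [0, 0, 0]
  gripper: [0.4, 0.4, 0.4, 0.4, 0.4, 0.4]

```text
time_s: 11.08
eef_pos: [0.4846, 0.2075, 0.1995]
orientation: [[0.711, 0.007, 0.704], [0.002, -1.0, 0.007], [0.704, -0.004, -0.711]]
ft_force: [0.6, -0.0, -2.8]
opening: 0.0494
grasp_force: 53.7
```

```bash
python3 - <<'E'
from h import *
goto([.629,.18,.2],bearR(0,45))
s=arm.capture("side"); c=arm.capture("top")
a=cv2.resize(c["image"][120:230,230:450],(800,400),interpolation=2)
b=cv2.resize(s["image"][100:300,220:420],(400,400),interpolation=2)
cv2.imwrite("pics/h1.png",cv2.resize(np.hstack([a,b]),(798,266)))
cv2.imwrite("pics/h1b.png",cv2.resize(s["image"][130:330,230:430],None,fx=2.5,fy=2.5))
# rectify card top
T0=cv2.imread("pics/top0.png"); 
ys=np.arange(.30,-.40,-.0005); xs=np.arange(.70,.55,-.0005)
X,Y=np.meshgrid(xs,ys,indexing='ij'); Tm=np.array(c["T"])
W=np.c_[X.ravel(),Y.ravel(),np.full(X.size,.003)]
q=(W-Tm[:3,3])@Tm[:3,:3]; q=q*[1,-1,-1]
uv=cv2.projectPoints(q,np.zeros(3),np.zeros(3),np.array(c["camera_matrix"]),np.array(c["D"]))[0].reshape(*X.shape,2).astype(np.float32)
im=cv2.remap(T0,uv[...,0],uv[...,1],cv2.INTER_CUBIC)
g=im[...,2].astype(float)  # red: brown bright, lines dark
np.save("card.npy",g)
for n,yc in (("1",.183),("2",.074),("3",-.031)):
    # line positions: along y profile averaged for |x-xc|<25mm, and vice versa
    xc=.629
    def ax(lo,hi,horiz,mid):
        if horiz: pr=g[(xs<xc+.025)&(xs>xc-.025)].mean(0); t=ys
        else: pr=g[:,(ys<mid+.025)&(ys>mid-.025)].mean(1); t=xs
        m=(t>lo)&(t<hi); w=np.maximum(0,np.percentile(pr[m],60)-pr[m]); w[w<w.max()*.4]=0; return (w*t[m]).sum()/w.sum()
    print(n,"y",ax(yc+.028,yc+.046,1,0),ax(yc-.046,yc-.028,1,0),"x",ax(xc+.028,xc+.046,0,yc),ax(xc-.046,xc-.028,0,yc))
E
```

```text
t 11.0833 p [0.4846 0.2075 0.1995] q [ 0.4    -0.5673  2.3249 -0.4335  0.6894  2.2027] open 0.049368617950083876 F [ 0.5946 -0.0055 -2.7949] gf 53.676044940948486
travel units [2.5718 0.7133 2.5264]
dr units [-0.0738  0.0487  0.0236] tool travel units after turn [2.5611 0.6885 2.544 ]
1 y 0.21303726448459898 0.13835346908581203 x 0.665171105286564 0.591981249841756
2 y 0.10814042293830807 0.033180200187010976 x 0.6691377753561176 0.5945197514211503
3 y 0.0028493016092195457 -0.07133073553045848 x 0.6710653934907008 0.5931233471403654
```

View pics/h1.png

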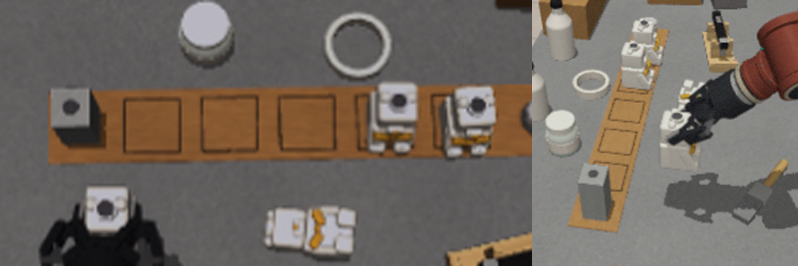

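Bear1 hangs upright in the gripper, with its spot at about (105,208) in the top crop. Next I measure the spot relative to the TCP.

```bash
cat >> h.py <<'E'
def spots(box,zr,th=75,cams=("top","side")):
    """dark blobs on white/metal tops: box x0,x1,y0,y1"""
    for n in cams:
        C=arm.capture(n); Q=cloud(C); g=C["image"].max(2)
        m=((g<th)&(Q[...,0]>box[0])&(Q[...,0]<box[1])&(Q[...,1]>box[2])&(Q[...,1]<box[3])&(Q[...,2]>zr[0])&(Q[...,2]<zr[1])).astype(np.uint8)
        k,l,st,ce=cv2.connectedComponentsWithStats(m,connectivity=8)
        for i in range(1,k):
            if st[i,4]>6:
                z=np.median(Q[...,2][l==i]); print(n,st[i,4],ce[i],world(C,ce[i,1],ce[i,0],z=z))
E
python3 - <<'E'
from h import *
p=np.array(arm.observe()["eef_pos"]); print(p)
spots((p[0]-.04,p[0]+.03,p[1]-.03,p[1]+.03),(.2,.25))
print("ref"); spots((.58,.67,.23,.30),(.10,.13))
E
```

```text
[0.4863 0.2079 0.2021]
top 18 [283.1667 207.3333] [0.4761 0.182  0.2306]
top 29 [272.7241 205.5862] [0.4798 0.2102 0.2357]
top 10 [263.5 210.2] [0.4664 0.2346 0.2391]
side 35 [337.0571 180.4286] [0.4618 0.1809 0.2361]
ref
top 31 [264.1935 168.4194] [0.6128 0.2536 0.1108]
top 28 [258.75   163.9643] [0.6255 0.2701 0.1152]
```

Emit:
play_rows:
  travel:
    - [0.33, 0.11, 0.326]
    - [0.33, 0.11, 0.326]
    - [0.33, 0.11, 0.326]
    - [0.33, 0.11, 0.326]
    - [0.33, 0.11, 0.326]
    - [0.33, 0.11, 0.326]
    - [0.33, 0.11, 0.326]
    - [0.33, 0.11, 0.326]
    - [0, 0, 0]
    - [0, 0, 0]
  dr:
    - [-0.07, 0.05, 0.02]
    - [0, 0, 0]
    - [0, 0, 0]
    - [0, 0, 0]
    - [0, 0, 0]
    - [0, 0, 0]
    - [0, 0, 0]
    - [0, 0, 0]
    - [0, 0, 0]
    - [0, 0, 0]
  gripper: [0.4, 0.4, 0.4, 0.4, 0.4, 0.4, 0.4, 0.4, 0.4, 0.4]

```text
time_s: 12.22
eef_pos: [0.6355, 0.1724, 0.2038]
orientation: [[0.704, -0.001, 0.71], [-0.002, -1.0, 0.0], [0.71, -0.001, -0.704]]
ft_force: [-0.2, 0.2, -1.6]
opening: 0.0494
grasp_force: 53.7
```

```bash
python3 - <<'E'
from h import *
goto([.6346,.174,.0825],bearR(0,45))
p=np.array(arm.observe()["eef_pos"])
spots((p[0]-.04,p[0]+.03,p[1]-.03,p[1]+.03),(.2,.25))
goto([.6346,.174,.0825],bearR(0,45))
E
```

```text
t 12.2167 p [0.6355 0.1724 0.2038] q [ 0.2134 -0.2068  2.0612 -0.3023  0.5287  1.9868] open 0.04944691610525319 F [-0.2157  0.193  -1.5632] gf 53.67595374584198
travel units [-2.1698 -0.0364  2.1179]
dr units [-0.0026 -0.0453 -0.0161] tool travel units after turn [-2.1601 -0.0404  2.1277]
top 29 [287.2069 152.3103] [0.6295 0.1742 0.2378]
top 18 [297.1111 155.8889] [0.6219 0.147  0.2285]
top 9 [277.7778 157.5556] [0.6152 0.2003 0.2342]
top 11 [286.2727 162.0909] [0.6047 0.1771 0.2248]
side 19 [281.     163.3684] [0.6092 0.147  0.2391]
t 12.3167 p [0.6343 0.1729 0.2033] q [ 0.2146 -0.2089  2.0637 -0.3023  0.5287  1.9869] open 0.04941823720081865 F [-0.1919 -0.4649 -1.8798] gf 53.676143288612366
travel units [-2.139  -0.0229  2.1321]
dr units [-0.0106 -0.0415 -0.0078] tool travel units after turn [-2.1302 -0.0268  2.141 ]
```

Emit:
play_rows:
  travel:
    - [-0.3, -0.02, 0.3]
    - [-0.3, -0.02, 0.3]
    - [-0.3, -0.01, 0.3]
    - [-0.3, 0, 0.3]
    - [-0.3, 0, 0.3]
    - [-0.3, 0, 0.3]
    - [-0.2, 0, 0.2]
    - [-0.1, 0, 0.1]
    - [0, 0, 0]
    - [0, 0, 0]
  dr:
    - [0, 0, 0]
    - [0, 0, 0]
    - [0, 0, 0]
    - [0, 0, 0]
    - [0, 0, 0]
    - [0, 0, 0]
    - [0, 0, 0]
    - [0, 0, 0]
    - [0, 0, 0]
    - [0, 0, 0]
  gripper: [0.4, 0.4, 0.4, 0.4, 0.4, 0.4, 0.4, 0.4, 0.4, 0.4]

```text
time_s: 13.15
eef_pos: [0.6351, 0.1755, 0.0853]
orientation: [[0.703, 0.001, 0.711], [-0.0, -1.0, 0.002], [0.711, -0.001, -0.703]]
ft_force: [0.0, -0.9, -2.2]
opening: 0.0496
grasp_force: 53.7
```

Emit:
play_rows:
  travel:
    - [-0.02, 0, 0.02]
    - [-0.02, 0, 0.02]
    - [0, 0, 0]
  dr:
    - [0, 0, 0]
    - [0, 0, 0]
    - [0, 0, 0]
  gripper: [0.4, 0.4, 0.4]

```text
time_s: 13.4
eef_pos: [0.6357, 0.1753, 0.0837]
orientation: [[0.702, 0.0, 0.712], [-0.001, -1.0, 0.002], [0.712, -0.002, -0.702]]
ft_force: [0.5, -0.1, -1.7]
opening: 0.0499
grasp_force: 53.7
```

Emit:
play_rows:
  travel:
    - [-0.02, 0, 0.02]
    - [0, 0, 0]
    - [0, 0, 0]
  dr:
    - [0, 0, 0]
    - [0, 0, 0]
    - [0, 0, 0]
  gripper: [0.4, 0.4, 0.4]

```text
time_s: 13.65
eef_pos: [0.6353, 0.1751, 0.0816]
orientation: [[0.703, 0.0, 0.711], [-0.001, -1.0, 0.001], [0.711, -0.001, -0.703]]
ft_force: [-0.4, 0.7, -1.8]
opening: 0.0495
grasp_force: 53.7
```

Emit:
play_rows:
  travel:
    - [-0.02, 0, 0.02]
    - [0, 0, 0]
    - [0, 0, 0]
  dr:
    - [0, 0, 0]
    - [0, 0, 0]
    - [0, 0, 0]
  gripper: [0.4, 0.4, 0.4]

```text
time_s: 13.9
eef_pos: [0.636, 0.1754, 0.0814]
orientation: [[0.702, 0.001, 0.712], [-0.001, -1.0, 0.002], [0.712, -0.002, -0.702]]
ft_force: [-0.1, -0.7, 1.9]
opening: 0.0496
grasp_force: 53.9
```

Emit:
play_rows:
  travel:
    - [0, 0, 0]
    - [0, 0, 0]
    - [0, 0, 0]
    - [0, 0, 0]
    - [0, 0, -0.2]
    - [0, 0, -0.4]
    - [0, 0, -0.6]
    - [0, 0, -0.7]
    - [0, 0, -0.7]
    - [0, 0, -0.7]
  dr:
    - [0, 0, 0]
    - [0, 0, 0]
    - [0, 0, 0]
    - [0, 0, 0]
    - [0, 0, 0]
    - [0, 0, 0]
    - [0, 0, 0]
    - [0, 0, 0]
    - [0, 0, 0]
    - [0, 0, 0]
  gripper: [0.7, 0.78, 0.78, 0.78, 0.78, 0.78, 0.78, 0.78, 0.78, 0.78]

```text
time_s: 14.73
eef_pos: [0.54, 0.1749, 0.1738]
orientation: [[0.704, 0.001, 0.71], [-0.001, -1.0, 0.002], [0.71, -0.002, -0.704]]
ft_force: [0.4, 0.7, 0.2]
opening: 0.0666
grasp_force: 0.0
```

```bash
python3 - <<'E'
from h import *
R=bearR(90-4.7,-45); b=np.array([.4862,-.008,.030]); g=b+R[:,2]*.008
goto(g-R[:,2]*.1,R)
spots((.58,.67,.13,.22),(.10,.13))
q=cloud(arm.capture("top")); m=(q[...,0]>.40)&(q[...,0]<.55)&(q[...,1]>-.17)&(q[...,1]<.05)&(q[...,2]>.02)&(q[...,2]<.1)
print(cv2.minAreaRect(q[m][:,:2].astype(np.float32)))
E
```

```text
t 14.7333 p [0.54   0.1749 0.1738] q [ 0.2721 -0.4219  2.2793 -0.3745  0.544   2.0898] open 0.06656090240442446 F [0.417  0.6979 0.2461] gf 0.0
travel units [-2.2501  2.9546  0.52  ]
dr units [  0.0222 -12.5173 -16.2472] tool travel units after turn [-0.7585 -0.9667  3.5431]
top 21 [289. 163.] [0.6294 0.1782 0.1147]
((0.48415860533714294, -0.03472482040524483), (0.11325500905513763, 0.06152347847819328), 86.23414611816406)
```

Emit:
play_rows:
  travel:
    - [0, 0, -0.6]
    - [0, 0, 0]
    - [0, 0, 0]
    - [0, 0, 0]
    - [0, 0, 0]
    - [0, 0, 0]
    - [0, 0, 0]
    - [0, 0, 0]
    - [0, 0, 0]
    - [0, 0, 0]
  dr:
    - [0, 0, 0]
    - [0, -1, 0]
    - [0, -1, 0]
    - [0, -1, 0]
    - [0, -1, 0]
    - [0, -1, 0]
    - [0, -1, 0]
    - [0, -1, 0]
    - [0, -0.85, 0]
    - [0, 0, -0.9]
  gripper: [1, 1, 1, 1, 1, 1, 1, 1, 1, 1]

```text
time_s: 15.72
eef_pos: [0.5265, 0.1743, 0.1882]
orientation: [[0.996, 0.09, 0.001], [0.09, -0.996, 0.001], [0.001, -0.001, -1.0]]
ft_force: [-0.7, 0.1, -0.5]
opening: 0.0854
grasp_force: 0.0
```

Emit:
play_rows:
  travel:
    - [0, 0, 0]
    - [0, 0, 0]
    - [0, 0, 0]
    - [0, 0, 0]
    - [0, 0, 0]
    - [0, 0, 0]
    - [0, 0, 0]
    - [0, 0, 0]
    - [0, 0, 0]
    - [0, 0, 0]
  dr:
    - [0, 0, -1]
    - [0, 0, -1]
    - [0, 0, -1]
    - [0, 0, -1]
    - [0, 0, -1]
    - [0, 0, -1]
    - [0, 0, -1]
    - [0, 0, -1]
    - [0, 0, -1]
    - [0, 0, -1]
  gripper: [1, 1, 1, 1, 1, 1, 1, 1, 1, 1]

```text
time_s: 16.55
eef_pos: [0.5243, 0.1746, 0.1879]
orientation: [[0.458, 0.889, 0.002], [0.889, -0.458, 0.001], [0.002, 0.002, -1.0]]
ft_force: [0.5, 0.0, 0.3]
opening: 0.0856
grasp_force: 0.0
```

Emit:
play_rows:
  travel:
    - [0, 0, 0]
    - [0, 0, 0]
    - [0, 0, 0]
    - [0, 0, 0]
    - [0, 0, 0]
    - [0, 0, 0]
    - [0, 0, 0]
    - [0, 0, 0]
    - [0, 0, 0]
    - [0, 0, 0]
  dr:
    - [0, 0, -1]
    - [0, 0, -1]
    - [0, 0, -1]
    - [0, 0, -1]
    - [0, 0, 0]
    - [0, -1, 0]
    - [0, -1, 0]
    - [0, -1, 0]
    - [0, -1, 0]
    - [0, -1, 0]
  gripper: [1, 1, 1, 1, 1, 1, 1, 1, 1, 1]

```text
time_s: 17.38
eef_pos: [0.5248, 0.175, 0.1896]
orientation: [[0.076, 0.997, -0.034], [0.873, -0.083, -0.481], [-0.482, 0.007, -0.876]]
ft_force: [0.2, -1.7, -0.4]
opening: 0.0855
grasp_force: 0.0
```

Emit:
play_rows:
  travel:
    - [0, 0, 0]
    - [0, 0, 0]
    - [0, 0, 0]
    - [0, 0, 0]
    - [0, 0, 0]
  dr:
    - [0, -1, 0]
    - [0, -1, 0]
    - [0, -0.85, 0]
    - [0, 0, 0]
    - [0, 0, 0]
  gripper: [1, 1, 1, 1, 1]

```text
time_s: 17.8
eef_pos: [0.524, 0.1753, 0.1878]
orientation: [[0.059, 0.997, -0.055], [0.706, -0.08, -0.703], [-0.706, 0.003, -0.709]]
ft_force: [-0.8, -1.4, -0.5]
opening: 0.0852
grasp_force: 0.0
```

```bash
python3 - <<'E'
from h import *
R=bearR(90-4.7,-45); b=np.array([.4862,-.008,.030]); g=b+R[:,2]*.008
goto(g-R[:,2]*.1,R);print(g)
E
```

```text
t 17.8 p [0.524  0.1753 0.1878] q [ 0.4801  0.2215  1.657  -0.6495  1.7124  0.6191] open 0.08522077467548397 F [-0.7784 -1.3606 -0.5176] gf 0.0
travel units [-0.5028 -0.578   3.7698]
dr units [ 0.0327 -0.0214 -0.01  ] tool travel units after turn [-0.4941 -0.5661  3.7727]
[ 0.4857 -0.0136  0.0243]
```

Emit:
play_rows:
  travel:
    - [-0.25, -0.29, 0]
    - [-0.25, -0.28, 0]
    - [0, 0, 0.8]
    - [0, 0, 0.8]
    - [0, 0, 0.8]
    - [0, 0, 0.8]
    - [0, 0, 0.57]
    - [0, 0, 0.5]
    - [0, 0, 0.5]
    - [0, 0, 0.5]
  dr:
    - [0, 0, 0]
    - [0, 0, 0]
    - [0, 0, 0]
    - [0, 0, 0]
    - [0, 0, 0]
    - [0, 0, 0]
    - [0, 0, 0]
    - [0, 0, 0]
    - [0, 0, 0]
    - [0, 0, 0]
  gripper: [1, 1, 1, 1, 1, 1, 1, 1, 1, 1]

```text
time_s: 18.63
eef_pos: [0.4896, 0.013, 0.0547]
orientation: [[0.065, 0.997, -0.053], [0.708, -0.083, -0.702], [-0.704, 0.008, -0.71]]
ft_force: [-0.8, -0.2, -0.8]
opening: 0.0852
grasp_force: 0.0
```

Emit:
play_rows:
  travel:
    - [0, 0, 0.5]
    - [0, 0, 0.5]
    - [0, 0, 0]
    - [0, 0, 0]
    - [0, 0, 0]
    - [0, 0, 0]
    - [0, 0, 0]
    - [0, 0, 0]
    - [0, 0, 0]
    - [0, 0, 0]
  dr:
    - [0, 0, 0]
    - [0, 0, 0]
    - [0, 0, 0]
    - [0, 0, 0]
    - [0, 0, 0]
    - [0, 0, 0]
    - [0, 0, 0]
    - [0, 0, 0]
    - [0, 0, 0]
    - [0, 0, 0]
  gripper: [1, 1, 0.6, 0.4, 0.4, 0.4, 0.4, 0.4, 0.4, 0.4]

```text
time_s: 19.47
eef_pos: [0.4884, -0.0133, 0.0277]
orientation: [[0.062, 0.997, -0.051], [0.706, -0.08, -0.704], [-0.706, 0.008, -0.709]]
ft_force: [0.9, 2.3, 6.1]
opening: 0.0495
grasp_force: 53.3
```

```bash
python3 - <<'E'
from h import *
goto([.4857,-.0136,.0243],bearR(90-4.7,-45))
E
```

```text
t 19.4667 p [ 0.4884 -0.0133  0.0277] q [ 0.1967  0.2135  1.9876 -0.7836  1.3012  0.6408] open 0.04949926222882987 F [0.8891 2.2682 6.1074] gf 53.31580102443695
travel units [ 0.0502 -0.0668  0.0688]
dr units [ 0.0717 -0.0213 -0.0374] tool travel units after turn [ 0.0506 -0.0661  0.0691]
```

Emit:
play_rows:
  travel:
    - [-0.53, 0, -0.53]
    - [-0.53, 0, -0.53]
    - [-0.53, 0, -0.53]
    - [-0.53, 0, -0.53]
    - [-0.53, 0, -0.53]
    - [-0.53, 0, -0.53]
    - [0, 0, 0]
    - [0, 0, 0]
    - [0, 0, 0]
    - [0, 0, 0]
  dr:
    - [0, 0, 0]
    - [0, 0, 0]
    - [0, 0, 0]
    - [0, 0, 0]
    - [0, 0, 0]
    - [0, 0, 0]
    - [0, 0.8, 0]
    - [0, 0.8, 0]
    - [0, 0.8, 0]
    - [0, 0.8, 0]
  gripper: [0.4, 0.4, 0.4, 0.4, 0.4, 0.4, 0.4, 0.4, 0.4, 0.4]

```text
time_s: 20.3
eef_pos: [0.486, -0.0132, 0.2057]
orientation: [[0.074, 0.997, -0.03], [0.894, -0.079, -0.441], [-0.442, 0.006, -0.897]]
ft_force: [-0.7, 0.1, -2.7]
opening: 0.0496
grasp_force: 53.5
```

Emit:
play_rows:
  travel:
    - [0, 0, 0]
    - [0, 0, 0]
    - [0, 0, 0]
    - [0, 0, 0]
    - [0, 0, 0]
    - [0, 0, 0]
    - [0, 0, 0]
    - [0, 0, 0]
    - [0, 0, 0]
    - [0, 0, 0]
  dr:
    - [0, 0.8, 0]
    - [0, 0.8, 0]
    - [0, 0.8, 0]
    - [0, 0.8, 0]
    - [0, 0.8, 0]
    - [0, 0.65, 0]
    - [0, 0, 0.8]
    - [0, 0, 0.8]
    - [0, 0, 0.8]
    - [0, 0, 0.8]
  gripper: [0.4, 0.4, 0.4, 0.4, 0.4, 0.4, 0.4, 0.4, 0.4, 0.4]

```text
time_s: 21.13
eef_pos: [0.4856, -0.0139, 0.2051]
orientation: [[0.394, 0.919, 0.004], [0.919, -0.394, 0.002], [0.004, 0.003, -1.0]]
ft_force: [0.2, 0.2, -2.3]
opening: 0.0497
grasp_force: 53.5
```

Emit:
play_rows:
  travel:
    - [0, 0, 0]
    - [0, 0, 0]
    - [0, 0, 0]
    - [0, 0, 0]
    - [0, 0, 0]
    - [0, 0, 0]
    - [0, 0, 0]
    - [0, 0, 0]
    - [0, 0, 0]
    - [0, 0, 0]
  dr:
    - [0, 0, 0.8]
    - [0, 0, 0.8]
    - [0, 0, 0.8]
    - [0, 0, 0.8]
    - [0, 0, 0.8]
    - [0, 0, 0.8]
    - [0, 0, 0.8]
    - [0, 0, 0.8]
    - [0, 0, 0.8]
    - [0, 0, 0.8]
  gripper: [0.4, 0.4, 0.4, 0.4, 0.4, 0.4, 0.4, 0.4, 0.4, 0.4]

```text
time_s: 21.97
eef_pos: [0.4857, -0.0137, 0.2051]
orientation: [[0.934, 0.358, 0.004], [0.358, -0.934, 0.002], [0.005, -0.001, -1.0]]
ft_force: [1.3, 0.4, -1.6]
opening: 0.0491
grasp_force: 53.5
```

Emit:
play_rows:
  travel:
    - [0, 0, 0]
    - [0, 0, 0]
    - [0, 0, 0]
    - [0, 0, 0]
    - [0, 0, 0]
    - [0, 0, 0]
    - [0, 0, 0]
    - [0, 0, 0]
    - [0, 0, 0]
    - [0, 0, 0]
  dr:
    - [0, 0, 0.9]
    - [0, 0, 0.9]
    - [0, 0, 0.9]
    - [0, 0, 0.9]
    - [0, 0.8, 0]
    - [0, 0.8, 0]
    - [0, 0.8, 0]
    - [0, 0.8, 0]
    - [0, 0.8, 0]
    - [0, 0.8, 0]
  gripper: [0.4, 0.4, 0.4, 0.4, 0.4, 0.4, 0.4, 0.4, 0.4, 0.4]

```text
time_s: 22.8
eef_pos: [0.4857, -0.0137, 0.2052]
orientation: [[0.883, 0.011, 0.469], [0.009, -1.0, 0.007], [0.469, -0.002, -0.883]]
ft_force: [0.0, -0.6, -2.3]
opening: 0.0495
grasp_force: 53.6
```

Emit:
play_rows:
  travel:
    - [0, 0, 0]
    - [0, 0, 0]
    - [0, 0, 0]
    - [0, 0, 0]
    - [0, 0, 0]
    - [0, 0, 0]
  dr:
    - [0, 0.8, 0]
    - [0, 0.8, 0]
    - [0, 0.8, 0]
    - [0, 0.65, 0]
    - [0, 0, 0]
    - [0, 0, 0]
  gripper: [0.4, 0.4, 0.4, 0.4, 0.4, 0.4]

```text
time_s: 23.3
eef_pos: [0.4852, -0.0139, 0.2043]
orientation: [[0.706, 0.01, 0.708], [0.006, -1.0, 0.009], [0.708, -0.002, -0.706]]
ft_force: [-0.3, -0.2, -2.2]
opening: 0.0498
grasp_force: 53.6
```

```bash
python3 - <<'E'
from h import *
p=np.array(arm.observe()["eef_pos"])
spots((p[0]-.04,p[0]+.03,p[1]-.03,p[1]+.03),(.2,.26),cams=("top",))
goto([.6325+.006,-.0342-.001,.2],bearR(0,45))
print("others");spots((.58,.67,-.3,.3),(.105,.125),cams=("top",))
E
```

```text
top 29 [354.5862 205.2759] [ 0.483  -0.0128  0.2367]
top 23 [364.3478 212.6087] [ 0.4623 -0.0389  0.2427]
top 8 [345. 213.] [0.4597 0.0138 0.25  ]
t 23.35 p [ 0.4859 -0.014   0.2058] q [-0.3086 -0.8403  2.4635  0.3228  0.7823  1.1102] open 0.04944788425123284 F [ 0.8388  0.0636 -2.4429] gf 53.60371649265289
travel units [2.5821 0.5696 2.8033]
dr units [-0.0854 -0.0338  0.0617] tool travel units after turn [2.5949 0.5297 2.7993]
others
top 23 [265.7826 166.8261] [0.6176 0.2488 0.1116]
top 22 [394.5    161.2727] [ 0.6387 -0.1423  0.1149]
top 21 [289. 163.] [0.63   0.1784 0.1123]
top 24 [427.2917 163.    ] [ 0.6352 -0.2434  0.1133]
top 28 [258.75   163.9643] [0.6258 0.2703 0.114 ]
```

Emit:
play_rows:
  travel:
    - [0.33, 0.07, 0.33]
    - [0.33, 0.07, 0.33]
    - [0.33, 0.07, 0.33]
    - [0.33, 0.07, 0.33]
    - [0.33, 0.07, 0.33]
    - [0.33, 0.07, 0.33]
    - [0.33, 0.07, 0.33]
    - [0.33, 0.07, 0.33]
    - [0, 0, 0]
    - [0, 0, 0]
  dr:
    - [-0.08, -0.03, 0.06]
    - [0, 0, 0]
    - [0, 0, 0]
    - [0, 0, 0]
    - [0, 0, 0]
    - [0, 0, 0]
    - [0, 0, 0]
    - [0, 0, 0]
    - [0, 0, 0]
    - [0, 0, 0]
  gripper: [0.4, 0.4, 0.4, 0.4, 0.4, 0.4, 0.4, 0.4, 0.4, 0.4]

```text
time_s: 24.23
eef_pos: [0.6368, -0.0362, 0.2066]
orientation: [[0.707, 0.001, 0.708], [0.001, -1.0, 0.001], [0.708, -0.0, -0.707]]
ft_force: [-0.9, 0.1, -1.4]
opening: 0.0496
grasp_force: 53.7
```

```bash
python3 - <<'E'
from h import *
p=np.array(arm.observe()["eef_pos"])
spots((p[0]-.04,p[0]+.03,p[1]-.03,p[1]+.03),(.2,.26),cams=("top",))
goto([.6355,-.0354,.0855],bearR(0,45))
E
```

```text
top 25 [362.56 150.96] [ 0.6355 -0.0349  0.2388]
top 10 [354.  159.4] [ 0.607  -0.0101  0.2544]
top 28 [368.1071 159.9643] [ 0.6134 -0.0514  0.225 ]
t 24.2833 p [ 0.6361 -0.036   0.2063] q [-0.2478 -0.2927  2.1251  0.3328  0.564   1.109 ] open 0.0500137240702892 F [ 0.2915  0.3606 -2.5254] gf 53.664021492004395
travel units [-2.1478 -0.0147  2.1248]
dr units [-0.0113 -0.0064  0.0063] tool travel units after turn [-2.1464 -0.0157  2.1261]
```

Emit:
play_rows:
  travel:
    - [-0.34, -0.01, 0.26]
    - [-0.3, 0, 0.3]
    - [-0.3, 0, 0.3]
    - [-0.3, 0, 0.3]
    - [-0.3, 0, 0.3]
    - [-0.3, 0, 0.3]
    - [-0.2, 0, 0.2]
    - [-0.1, 0, 0.1]
    - [0, 0, 0]
    - [0, 0, 0]
  dr:
    - [0, 0, 0]
    - [0, 0, 0]
    - [0, 0, 0]
    - [0, 0, 0]
    - [0, 0, 0]
    - [0, 0, 0]
    - [0, 0, 0]
    - [0, 0, 0]
    - [0, 0, 0]
    - [0, 0, 0]
  gripper: [0.4, 0.4, 0.4, 0.4, 0.4, 0.4, 0.4, 0.4, 0.4, 0.4]

```text
time_s: 25.12
eef_pos: [0.6336, -0.0358, 0.0883]
orientation: [[0.705, 0.001, 0.709], [0.0, -1.0, 0.0], [0.709, 0.0, -0.705]]
ft_force: [0.2, -0.3, -1.7]
opening: 0.0496
grasp_force: 53.6
```

Emit:
play_rows:
  travel:
    - [-0.02, 0, 0.02]
    - [0, 0, 0]
    - [0, 0, 0]
  dr:
    - [0, 0, 0]
    - [0, 0, 0]
    - [0, 0, 0]
  gripper: [0.4, 0.4, 0.4]

```text
time_s: 25.37
eef_pos: [0.6342, -0.036, 0.088]
orientation: [[0.704, 0.001, 0.71], [0.001, -1.0, 0.0], [0.71, 0.0, -0.704]]
ft_force: [0.5, 0.7, -0.8]
opening: 0.0495
grasp_force: 53.6
```

Emit:
play_rows:
  travel:
    - [-0.02, 0, 0.02]
    - [0, 0, 0]
    - [0, 0, 0]
  dr:
    - [0, 0, 0]
    - [0, 0, 0]
    - [0, 0, 0]
  gripper: [0.4, 0.4, 0.4]

```text
time_s: 25.62
eef_pos: [0.6336, -0.0359, 0.0857]
orientation: [[0.705, 0.001, 0.709], [0.0, -1.0, 0.0], [0.709, 0.0, -0.705]]
ft_force: [0.5, -1.0, -2.1]
opening: 0.0493
grasp_force: 53.6
```

Emit:
play_rows:
  travel:
    - [-0.02, 0, 0.02]
    - [0, 0, 0]
    - [0, 0, 0]
  dr:
    - [0, 0, 0]
    - [0, 0, 0]
    - [0, 0, 0]
  gripper: [0.4, 0.4, 0.4]

```text
time_s: 25.87
eef_pos: [0.6335, -0.0358, 0.0843]
orientation: [[0.706, 0.001, 0.708], [0.0, -1.0, 0.0], [0.708, -0.0, -0.706]]
ft_force: [-0.2, -0.7, -1.8]
opening: 0.0492
grasp_force: 53.6
```

Emit:
play_rows:
  travel:
    - [-0.02, 0, 0.02]
    - [0, 0, 0]
    - [0, 0, 0]
  dr:
    - [0, 0, 0]
    - [0, 0, 0]
    - [0, 0, 0]
  gripper: [0.4, 0.4, 0.4]

```text
time_s: 26.12
eef_pos: [0.6335, -0.0358, 0.0832]
orientation: [[0.706, 0.001, 0.709], [0.0, -1.0, 0.0], [0.709, -0.0, -0.706]]
ft_force: [0.6, -0.4, -2.1]
opening: 0.0496
grasp_force: 53.6
```

Emit:
play_rows:
  travel:
    - [-0.02, 0, 0.02]
    - [0, 0, 0]
    - [0, 0, 0]
  dr:
    - [0, 0, 0]
    - [0, 0, 0]
    - [0, 0, 0]
  gripper: [0.4, 0.4, 0.4]

```text
time_s: 26.37
eef_pos: [0.6341, -0.036, 0.0829]
orientation: [[0.705, 0.0, 0.71], [0.0, -1.0, 0.0], [0.71, 0.0, -0.705]]
ft_force: [-0.1, 0.5, -0.0]
opening: 0.0496
grasp_force: 53.7
```

Emit:
play_rows:
  travel:
    - [-0.01, 0, 0.01]
    - [0, 0, 0]
    - [0, 0, 0]
  dr:
    - [0, 0, 0]
    - [0, 0, 0]
    - [0, 0, 0]
  gripper: [0.4, 0.4, 0.4]

```text
time_s: 26.62
eef_pos: [0.6344, -0.036, 0.0829]
orientation: [[0.704, 0.0, 0.71], [0.001, -1.0, 0.0], [0.71, 0.0, -0.704]]
ft_force: [-3.8, 1.6, 5.2]
opening: 0.0496
grasp_force: 54.1
```

Emit:
play_rows:
  travel:
    - [0, 0, 0]
    - [0, 0, 0]
    - [0, 0, 0]
    - [0, 0, 0]
    - [0, 0, -0.2]
    - [0, 0, -0.4]
    - [0, 0, -0.6]
    - [0, 0, -0.7]
    - [0, 0, -0.7]
    - [0, 0, -0.7]
  dr:
    - [0, 0, 0]
    - [0, 0, 0]
    - [0, 0, 0]
    - [0, 0, 0]
    - [0, 0, 0]
    - [0, 0, 0]
    - [0, 0, 0]
    - [0, 0, 0]
    - [0, 0, 0]
    - [0, 0, 0]
  gripper: [0.7, 0.78, 0.78, 0.78, 0.78, 0.78, 0.78, 0.78, 0.78, 0.78]

```text
time_s: 27.45
eef_pos: [0.5388, -0.0358, 0.1747]
orientation: [[0.707, 0.0, 0.708], [0.0, -1.0, 0.0], [0.708, -0.0, -0.707]]
ft_force: [0.8, -0.9, 0.5]
opening: 0.0667
grasp_force: 0.0
```

Emit:
play_rows:
  travel:
    - [0, 0, -0.7]
    - [0, 0, -0.7]
    - [0, 0, 0]
    - [0, 0, 0]
    - [0, 0, 0]
    - [0, 0, 0]
    - [0, 0, 0]
    - [0, 0, 0]
    - [0, 0, 0]
    - [0, 0, 0]
  dr:
    - [0, 0, 0]
    - [0, 0, 0]
    - [0, -1, 0]
    - [0, -1, 0]
    - [0, -1, 0]
    - [0, -1, 0]
    - [0, -1, 0]
    - [0, -1, 0]
    - [0, -1, 0]
    - [0, -0.85, 0]
  gripper: [1, 1, 1, 1, 1, 1, 1, 1, 1, 1]

```text
time_s: 28.28
eef_pos: [0.5009, -0.036, 0.2147]
orientation: [[1.0, 0.001, -0.001], [0.001, -1.0, -0.0], [-0.001, 0.0, -1.0]]
ft_force: [0.5, 0.3, -0.1]
opening: 0.0853
grasp_force: 0.0
```

```bash
python3 - <<'E'
from h import *
spots((.58,.67,-.3,.3),(.105,.125),cams=("top",))
for n in ("top","side"):
    C=arm.capture(n); Q=cloud(C); g=C["image"].astype(int)
    box=(Q[...,0]>.36)&(Q[...,0]<.52)&(Q[...,1]>-.42)&(Q[...,1]<-.2)
    m=box&(Q[...,2]>.066)&(Q[...,2]<.085); q=Q[m]
    if n=="top": cv2.imwrite("pics/p2.png",cv2.resize(C["image"][200:260,400:490],(720,480),interpolation=2))
    r=cv2.minAreaRect(q[:,:2].astype(np.float32)); print(n,m.sum(),r,cv2.boxPoints(r).ravel(),np.median(q[:,2]))
    # rest: wood coloured
    w=box&(g[...,2]>110)&(g[...,2]-g[...,0]>40)&(Q[...,2]<.02); q=Q[w]
    r=cv2.minAreaRect(q[:,:2].astype(np.float32)); print(" base",w.sum(),r,cv2.boxPoints(r).ravel(),np.median(q[:,2]))
goto([.439,-.3,.2],bearR(0,0))
E
```

```text
top 24 [265.75   167.0833] [0.617  0.249  0.1107]
top 22 [394.5    161.2727] [ 0.6391 -0.1425  0.1134]
top 20 [289.05 163.  ] [0.6296 0.1781 0.1138]
top 24 [427.2917 163.    ] [ 0.6349 -0.2431  0.1147]
top 28 [258.75   163.9643] [0.626  0.2704 0.1129]
top 338 ((0.44443538784980774, -0.3258794844150543), (0.04459007456898689, 0.1485500931739807), 8.472099304199219) [ 0.4114 -0.2557  0.4333 -0.4026  0.4774 -0.3961  0.4555 -0.2491] 0.07260766919648498
 base 490 ((0.44734102487564087, -0.318388432264328), (0.06937361508607864, 0.15929411351680756), 14.308831214904785) [ 0.394  -0.2498  0.4334 -0.4041  0.5006 -0.387   0.4613 -0.2326] 0.006678258895180367
side 183 ((0.4485577642917633, -0.3257552683353424), (0.02348852902650833, 0.1497558057308197), 14.335679054260254) [ 0.4186 -0.2561  0.4557 -0.4012  0.4785 -0.3954  0.4414 -0.2503] 0.07555265235345743
 base 219 ((0.44107088446617126, -0.3108071982860565), (0.07630272954702377, 0.18318384885787964), 14.04558277130127) [ 0.3818 -0.2312  0.4263 -0.4089  0.5003 -0.3904  0.4559 -0.2127] 0.010171015066002043
t 28.4333 p [ 0.501  -0.0359  0.2135] q [-0.2203 -0.2294  1.9256  0.0009  1.4433  1.3494] open 0.08524387719580821 F [ 0.1818  0.2764 -0.8562] gf 0.0
travel units [-1.5574  6.6012  0.3315]
dr units [-0.0041 -0.0228  0.01  ] tool travel units after turn [-1.55    6.6026  0.3377]
```

View pics/p2.png

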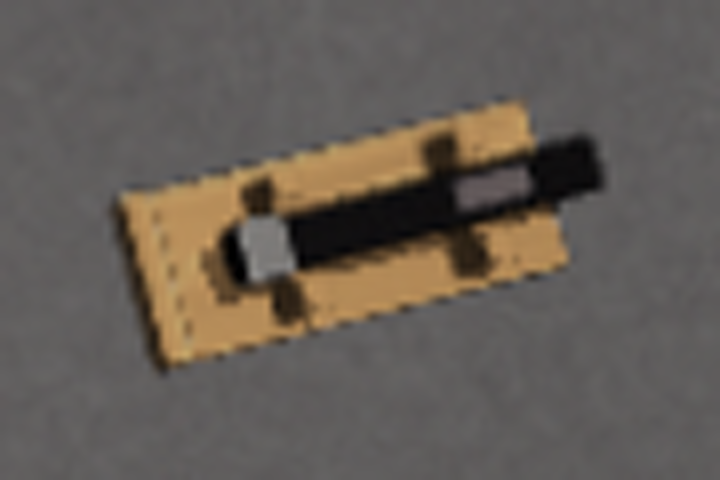

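Emit:
play_rows:
  travel:
    - [-0.13, 0.71, 0]
    - [-0.13, 0.71, 0]
    - [-0.13, 0.71, 0]
    - [-0.13, 0.71, 0]
    - [-0.13, 0.71, 0]
    - [-0.13, 0.71, 0]
    - [-0.13, 0.71, 0]
    - [-0.13, 0.71, 0]
    - [-0.13, 0.71, 0]
    - [-0.13, 0.71, 0]
  dr:
    - [0, 0, 0]
    - [0, 0, 0]
    - [0, 0, 0]
    - [0, 0, 0]
    - [0, 0, 0]
    - [0, 0, 0]
    - [0, 0, 0]
    - [0, 0, 0]
    - [0, 0, 0]
    - [0, 0, 0]
  gripper: [0.8, 0.8, 0.8, 0.8, 0.8, 0.8, 0.8, 0.8, 0.8, 0.8]

```text
time_s: 29.27
eef_pos: [0.4472, -0.3209, 0.2141]
orientation: [[1.0, 0.0, 0.004], [0.0, -1.0, -0.001], [0.004, 0.001, -1.0]]
ft_force: [0.4, -0.7, 0.6]
opening: 0.0679
grasp_force: 0.0
```

Emit:
play_rows:
  travel:
    - [0, 0, 0]
    - [0, 0, 0]
    - [0, 0, 0]
    - [0, 0, 0]
    - [0, 0, 0]
    - [0, 0, 0]
    - [0, 0, 0]
    - [0, 0, 0]
    - [0, 0, 0]
    - [0, 0, 0]
  dr:
    - [0, 0, -0.91]
    - [0, 0, -0.91]
    - [0, 0, -0.91]
    - [0, 0, -0.91]
    - [0, 0, -0.91]
    - [0, 0, -0.91]
    - [0, 0, -0.91]
    - [0, 0, -0.91]
    - [0, 0, -0.91]
    - [0, 0, -0.91]
  gripper: [0.8, 0.8, 0.8, 0.8, 0.8, 0.8, 0.8, 0.8, 0.8, 0.8]

```text
time_s: 30.1
eef_pos: [0.4477, -0.3194, 0.214]
orientation: [[0.61, 0.792, 0.004], [0.792, -0.61, -0.001], [0.002, 0.004, -1.0]]
ft_force: [-0.3, -0.9, 0.3]
opening: 0.0686
grasp_force: 0.0
```

Emit:
play_rows:
  travel:
    - [0, 0, 0]
    - [0, 0, 0]
    - [0, 0, 0]
    - [0, 0, 0]
    - [0, 0, 0]
    - [0, 0, 0]
    - [0, 0, 0]
    - [0, 0, 0]
    - [0, 0, 0]
    - [0, 0, 0]
  dr:
    - [0, 0, -0.91]
    - [0, 0, -0.91]
    - [0, 0, -0.91]
    - [0, 0, -0.91]
    - [0, 0, -0.91]
    - [0, 0, -0.91]
    - [0, 0, -0.91]
    - [0, 0, -0.91]
    - [0, 0, -0.91]
    - [0, 0, -0.91]
  gripper: [0.8, 0.8, 0.8, 0.8, 0.8, 0.8, 0.8, 0.8, 0.8, 0.8]

```text
time_s: 30.93
eef_pos: [0.4477, -0.3194, 0.214]
orientation: [[-0.251, 0.968, 0.004], [0.968, 0.251, -0.001], [-0.002, 0.004, -1.0]]
ft_force: [0.3, 0.1, 0.1]
opening: 0.0684
grasp_force: 0.0
```

Emit:
play_rows:
  travel:
    - [0, 0, 0]
    - [0, 0, 0]
  dr:
    - [0, 0, 0]
    - [0, 0, 0]
  gripper: [0.8, 0.8]

```text
time_s: 31.1
eef_pos: [0.4479, -0.3196, 0.2141]
orientation: [[-0.245, 0.97, 0.004], [0.97, 0.245, -0.001], [-0.001, 0.003, -1.0]]
ft_force: [0.6, -0.2, 0.0]
opening: 0.0687
grasp_force: 0.0
```

```bash
python3 - <<'E'
from h import *
goto([.4474,-.320,.055],bearR(104.3,0))
spots((.58,.67,-.09,.02),(.09,.135),cams=("top",))
E
```

```text
t 31.1 p [ 0.4479 -0.3196  0.2141] q [-0.756  -0.1091  1.8189  0.0021  1.4288 -1.0036] open 0.06870930906897302 F [ 0.5963 -0.2038  0.0265] gf 0.0
travel units [-0.0017 -0.0275  3.9764]
dr units [ 0.0329  0.0137 -0.0234] tool travel units after turn [-0.0071 -0.0144  3.9765]
top 22 [358.0909 162.9091] [ 0.632  -0.0313  0.1147]
```

Emit:
play_rows:
  travel:
    - [0, -0.02, 0.6]
    - [0, 0, 0.6]
    - [0, 0, 0.6]
    - [0, 0, 0.6]
    - [0, 0, 0.5]
    - [0, 0, 0.5]
    - [0, 0, 0.4]
    - [0, 0, 0.17]
    - [0, 0, 0]
    - [0, 0, 0]
  dr:
    - [0.03, 0, -0.02]
    - [0, 0, 0]
    - [0, 0, 0]
    - [0, 0, 0]
    - [0, 0, 0]
    - [0, 0, 0]
    - [0, 0, 0]
    - [0, 0, 0]
    - [0, 0, 0]
    - [0, 0, 0]
  gripper: [0.8, 0.8, 0.8, 0.8, 0.8, 0.8, 0.8, 0.8, 0.8, 0.8]

```text
time_s: 31.98
eef_pos: [0.4478, -0.3203, 0.0557]
orientation: [[-0.248, 0.969, 0.0], [0.969, 0.248, -0.001], [-0.001, -0.0, -1.0]]
ft_force: [0.7, -0.3, 0.1]
opening: 0.0683
grasp_force: 0.0
```

Emit:
play_rows:
  travel:
    - [0, 0, 0]
    - [0, 0, 0]
    - [0, 0, 0]
    - [0, 0, 0]
    - [0, 0, 0]
    - [0, 0, 0]
    - [0, 0, 0]
    - [0, 0, 0]
    - [0, 0, 0]
    - [0, 0, 0]
  dr:
    - [0, 0, 0]
    - [0, 0, 0]
    - [0, 0, 0]
    - [0, 0, 0]
    - [0, 0, 0]
    - [0, 0, 0]
    - [0, 0, 0]
    - [0, 0, 0]
    - [0, 0, 0]
    - [0, 0, 0]
  gripper: [0.5, 0.4, 0.3, 0.2, 0.1, 0.1, 0.1, 0.1, 0.1, 0.1]
  grip_force: 60

```text
time_s: 32.82
eef_pos: [0.4484, -0.3208, 0.0565]
orientation: [[-0.249, 0.968, 0.001], [0.968, 0.249, -0.002], [-0.002, 0.001, -1.0]]
ft_force: [-0.1, -0.2, 6.0]
opening: 0.0208
grasp_force: 59.4
```

```bash
python3 - <<'E'
from h import *
goto([.4474,-.320,.055],bearR(104.3,0))
E
```

```text
t 32.8167 p [ 0.4484 -0.3208  0.0565] q [-0.7557  0.0691  1.9261 -0.0008  1.1442 -1.0071] open 0.02076630097642956 F [-0.079  -0.1736  5.9557] gf 59.40313160419464
travel units [ 0.0269 -0.0196  0.0375]
dr units [0.0053 0.0218 0.0218] tool travel units after turn [ 0.0268 -0.0197  0.0376]
```

Emit:
play_rows:
  travel:
    - [0, 0, -0.3]
    - [0, 0, -0.4]
    - [0, 0, -0.5]
    - [0, 0, -0.5]
    - [0, 0, -0.5]
    - [0, 0, -0.5]
    - [0, 0, -0.5]
    - [0, 0, -0.4]
    - [0, 0, -0.2]
    - [0, 0, 0]
  dr:
    - [0, 0, 0]
    - [0, 0, 0]
    - [0, 0, 0]
    - [0, 0, 0]
    - [0, 0, 0]
    - [0, 0, 0]
    - [0, 0, 0]
    - [0, 0, 0]
    - [0, 0, 0]
    - [0, 0, 0]
  gripper: [0.1, 0.1, 0.1, 0.1, 0.1, 0.1, 0.1, 0.1, 0.1, 0.1]

```text
time_s: 33.65
eef_pos: [0.4485, -0.3208, 0.2098]
orientation: [[-0.249, 0.968, 0.003], [0.968, 0.249, -0.003], [-0.004, 0.002, -1.0]]
ft_force: [-0.4, -0.2, -1.5]
opening: 0.0212
grasp_force: 58.7
```

Emit:
play_rows:
  travel:
    - [0.58, 0.4, 0]
    - [0.58, 0.4, 0]
    - [0.58, 0.4, 0]
    - [0.58, 0.4, 0]
    - [0.58, 0.4, 0]
    - [0.58, 0.4, 0]
    - [0.58, 0.4, 0]
    - [0.58, 0.4, 0]
    - [0.58, 0.4, 0]
    - [0.58, 0.4, 0]
  dr:
    - [0, 0, 0]
    - [0, 0, 0]
    - [0, 0, 0]
    - [0, 0, 0]
    - [0, 0, 0]
    - [0, 0, 0]
    - [0, 0, 0]
    - [0, 0, 0]
    - [0, 0, 0]
    - [0, 0, 0]
  gripper: [0.1, 0.1, 0.1, 0.1, 0.1, 0.1, 0.1, 0.1, 0.1, 0.1]

```text
time_s: 34.48
eef_pos: [0.5442, -0.054, 0.2051]
orientation: [[-0.249, 0.968, -0.003], [0.968, 0.249, -0.0], [0.001, -0.003, -1.0]]
ft_force: [0.6, -0.3, -1.7]
opening: 0.0209
grasp_force: 58.8
```

Emit:
play_rows:
  travel:
    - [0.58, 0.4, 0]
    - [0.58, 0.4, 0]
    - [0.58, 0.4, 0]
    - [0.58, 0.4, 0]
    - [0.58, 0.4, 0]
    - [0.58, 0.4, 0]
    - [0.58, 0.4, 0]
    - [0.58, 0.4, 0]
    - [0.58, 0.38, 0]
    - [0.58, 0.38, 0]
  dr:
    - [0, 0, 0]
    - [0, 0, 0]
    - [0, 0, 0]
    - [0, 0, 0]
    - [0, 0, 0]
    - [0, 0, 0]
    - [0, 0, 0]
    - [0, 0, 0]
    - [0, 0, 0]
    - [0, 0, 0]
  gripper: [0.1, 0.1, 0.1, 0.1, 0.1, 0.1, 0.1, 0.1, 0.1, 0.1]

```text
time_s: 35.32
eef_pos: [0.6398, 0.2097, 0.2044]
orientation: [[-0.249, 0.968, -0.004], [0.968, 0.249, -0.002], [-0.001, -0.004, -1.0]]
ft_force: [-0.1, 0.1, -1.6]
opening: 0.0213
grasp_force: 58.8
```

Emit:
play_rows:
  travel:
    - [0, 0, 0]
    - [0, 0, 0]
  dr:
    - [0, 0, 0]
    - [0, 0, 0]
  gripper: [0.1, 0.1]

```text
time_s: 35.48
eef_pos: [0.6397, 0.2095, 0.2045]
orientation: [[-0.251, 0.968, -0.004], [0.968, 0.251, -0.002], [-0.001, -0.004, -1.0]]
ft_force: [-0.1, -0.6, -1.4]
opening: 0.0212
grasp_force: 59.1
```

```bash
python3 - <<'E'
from h import *
goto([.640,.2118,.165],bearR(104.3,0))
C=arm.capture("side"); c=arm.capture("top")
for n,K in (("side",C),("top",c)):
    print(n,[(np.round(d["at"]),round(d["p"],2)) for d in arm.place_of(n,"probe_tip")],[(np.round(d["at"]),round(d["p"],2)) for d in arm.place_of(n,"ref_mark")])
a=cv2.resize(c["image"][120:200,230:310],(400,400),interpolation=2); b=cv2.resize(C["image"][190:270,230:310],(400,400),interpolation=2)
cv2.imwrite("pics/ref.png",np.hstack([a,b]))
Q=cloud(c); p=np.array(arm.observe()["eef_pos"]); d=np.array([-.249,.968])
m=(Q[...,2]>p[2]+.005)&(Q[...,2]<p[2]+.026)&(abs(Q[...,0]-p[0])<.1)&(Q[...,1]-p[1]>.03)&(Q[...,1]-p[1]<.1)
q=Q[m][:,:2]-p[:2]; print(m.sum(),"head end along axis",(q@d).max(),"lateral",np.percentile(q@np.array([.968,.249]),[3,50,97]))
E
```

```text
t 35.4833 p [0.6397 0.2095 0.2045] q [ 0.2064  0.1905  1.5268 -0.001   1.4284 -0.0473] open 0.021214401070465978 F [-0.0643 -0.6397 -1.427 ] gf 59.08699929714203
travel units [0.0545 0.0267 0.9866]
dr units [-0.0418  0.0078  0.0427] tool travel units after turn [0.0539 0.0224 0.9867]
side [] [(array([229., 268.]), 0.7), (array([167., 266.]), 0.4)]
top [] []
94 head end along axis 0.06658568944369823 lateral [-0.0143 -0.0045  0.0075]
```

View pics/ref.png

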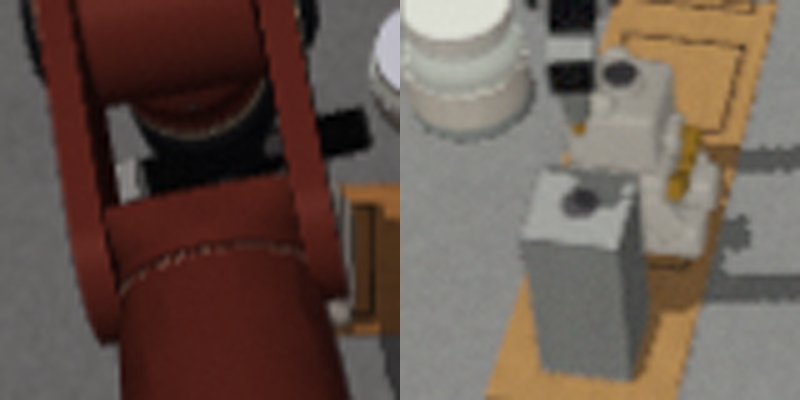

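```bash
python3 - <<'E'
from h import *
C=arm.capture("side")
print("tip",world(C,216.0,266,z=.162),"spot",world(C,230.4,266,z=.115))
a=cv2.resize(C["image"][200:240,250:290],(600,600),interpolation=2); cv2.imwrite("pics/ref2.png",a)
E
```

```text
tip [0.6232 0.2603 0.162 ] spot [0.6252 0.2659 0.115 ]
```

View pics/ref2.png

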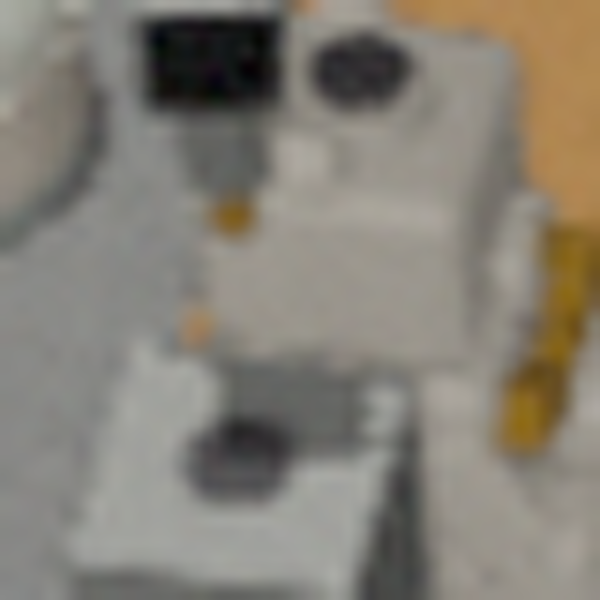

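Emit:
play_rows:
  travel:
    - [0.11, 0.07, 0]
    - [0, 0, 0.3]
    - [0, 0, 0.3]
    - [0, 0, 0.3]
    - [0, 0, 0.15]
    - [0, 0, 0.1]
    - [0, 0, 0]
    - [0, 0, 0]
  dr:
    - [-0.04, 0, 0.04]
    - [0, 0, 0]
    - [0, 0, 0]
    - [0, 0, 0]
    - [0, 0, 0]
    - [0, 0, 0]
    - [0, 0, 0]
    - [0, 0, 0]
  gripper: [0.1, 0.1, 0.1, 0.1, 0.1, 0.1, 0.1, 0.1]

```text
time_s: 36.5
eef_pos: [0.6423, 0.2135, 0.1605]
orientation: [[-0.245, 0.969, 0.003], [0.969, 0.245, 0.0], [-0.001, 0.003, -1.0]]
ft_force: [-0.7, -0.8, -1.8]
opening: 0.0213
grasp_force: 59.1
```

Emit:
play_rows:
  travel:
    - [0, 0, 0.06]
    - [0, 0, 0]
    - [0, 0, 0]
    - [0, 0, 0]
  dr:
    - [0, 0, 0]
    - [0, 0, 0]
    - [0, 0, 0]
    - [0, 0, 0]
  gripper: [0.1, 0.1, 0.1, 0.1]

```text
time_s: 36.83
eef_pos: [0.6426, 0.2136, 0.159]
orientation: [[-0.245, 0.969, 0.004], [0.969, 0.245, 0.0], [-0.001, 0.004, -1.0]]
ft_force: [0.1, -0.4, -1.2]
opening: 0.0214
grasp_force: 59.1
```

```bash
python3 - <<'E'
from h import *
goto([.640,.2118,.1535],bearR(104.3,0))
C=arm.capture("side"); 
a=cv2.resize(C["image"][210:240,250:280],(450,450),interpolation=2); cv2.imwrite("pics/ref3.png",a)
goto([.640,.2118,.1535],bearR(104.3,0))
E
```

```text
t 36.8333 p [0.6426 0.2136 0.159 ] q [ 0.2112  0.2302  1.5591 -0.0005  1.3478 -0.0364] open 0.021416357648419915 F [ 0.1075 -0.4251 -1.1885] gf 59.09064531326294
travel units [-0.0261 -0.0753  0.1373]
dr units [ 0.0441  0.007  -0.018 ] tool travel units after turn [-0.0261 -0.0748  0.1376]
t 36.8833 p [0.6426 0.2136 0.1589] q [ 0.2113  0.2302  1.5592 -0.0005  1.3479 -0.0364] open 0.02084823949885947 F [ 0.9494 -1.0349 -1.9648] gf 59.09136772155762
travel units [-0.0267 -0.0743  0.1359]
dr units [ 0.0428  0.0067 -0.0184] tool travel units after turn [-0.0266 -0.0738  0.1362]
```

View pics/ref3.png

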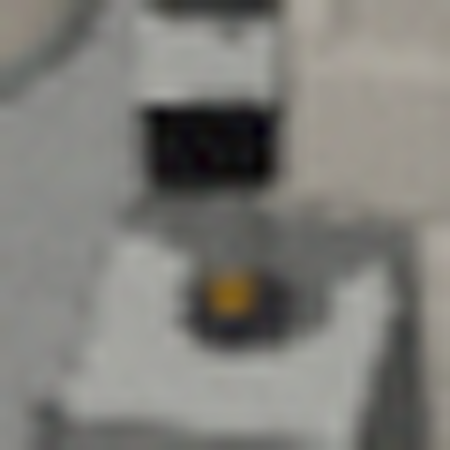

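Emit:
play_rows:
  travel:
    - [0, 0, 0.05]
    - [0, 0, 0.05]
    - [0, 0, 0.04]
    - [0, 0, 0]
    - [0, 0, 0]
    - [0, 0, 0]
  dr:
    - [0, 0, 0]
    - [0, 0, 0]
    - [0, 0, 0]
    - [0, 0, 0]
    - [0, 0, 0]
    - [0, 0, 0]
  gripper: [0.1, 0.1, 0.1, 0.1, 0.1, 0.1]

```text
time_s: 37.38
eef_pos: [0.6427, 0.2136, 0.1533]
orientation: [[-0.245, 0.969, 0.004], [0.969, 0.245, 0.0], [-0.001, 0.004, -1.0]]
ft_force: [1.5, 0.1, 0.7]
opening: 0.0212
grasp_force: 59.2
```

Emit:
play_rows:
  travel:
    - [0, 0, 0]
    - [0, 0, 0]
    - [0, 0, 0]
    - [0, 0, 0]
    - [0, 0, 0]
    - [0, 0, 0]
    - [0, 0, 0]
    - [0, 0, 0]
    - [0, 0, 0]
  dr:
    - [0, 0, 0]
    - [0, 0, 0]
    - [0, 0, 0]
    - [0, 0, 0]
    - [0, 0, 0]
    - [0, 0, 0]
    - [0, 0, 0]
    - [0, 0, 0]
    - [0, 0, 0]
  gripper: [0.1, 0.1, 0.1, 0.1, 0.1, 0.1, 0.1, 0.1, 0.1]

```text
time_s: 38.13
eef_pos: [0.6424, 0.2135, 0.1529]
orientation: [[-0.245, 0.969, 0.004], [0.969, 0.245, 0.0], [-0.001, 0.004, -1.0]]
ft_force: [1.1, 0.6, 0.2]
opening: 0.0213
grasp_force: 59.2
```

Emit:
play_rows:
  travel:
    - [0, 0, -0.1]
    - [0, 0, -0.2]
    - [0, 0, -0.3]
    - [0, 0, -0.3]
    - [0, 0, -0.2]
  dr:
    - [0, 0, 0]
    - [0, 0, 0]
    - [0, 0, 0]
    - [0, 0, 0]
    - [0, 0, 0]
  gripper: [0.1, 0.1, 0.1, 0.1, 0.1]

```text
time_s: 38.55
eef_pos: [0.6428, 0.2137, 0.1995]
orientation: [[-0.245, 0.969, 0.006], [0.969, 0.245, 0.001], [-0.001, 0.006, -1.0]]
ft_force: [0.0, -0.8, -0.5]
opening: 0.0209
grasp_force: 58.9
```

```bash
python3 - <<'E'
from h import *
goto([.6426,.2136,.1533])
spots((.53,.72,-.32,.235),(.09,.135))
E
```

```text
t 38.55 p [0.6428 0.2137 0.1995] q [ 0.2114  0.1977  1.527  -0.0006  1.411  -0.0364] open 0.020945497420297016 F [ 0.0026 -0.8432 -0.5455] gf 58.94527494907379
travel units [ 0.0007 -0.013   1.1551]
top 22 [394.5    161.2727] [ 0.6389 -0.1424  0.114 ]
top 22 [358.0909 162.9091] [ 0.632  -0.0313  0.1148]
top 23 [427.2174 162.913 ] [ 0.6352 -0.243   0.1143]
top 12 [418.4167 168.4167] [ 0.6223 -0.2195  0.0943]
side 20 [273.55 204.35] [0.6295 0.1733 0.116 ]
```

Emit:
play_rows:
  travel:
    - [-0.57, -0.12, 0]
    - [-0.57, -0.12, 0]
    - [-0.57, -0.12, 0]
    - [-0.56, -0.11, 0]
    - [0, 0, 0.3]
    - [0, 0, 0.3]
    - [0, 0, 0.25]
    - [0, 0, 0.13]
    - [0, 0, 0]
    - [0, 0, 0]
  dr:
    - [0.04, 0.05, 0]
    - [0, 0, 0]
    - [0, 0, 0]
    - [0, 0, 0]
    - [0, 0, 0]
    - [0, 0, 0]
    - [0, 0, 0]
    - [0, 0, 0]
    - [0, 0, 0]
    - [0, 0, 0]
  gripper: [0.1, 0.1, 0.1, 0.1, 0.1, 0.1, 0.1, 0.1, 0.1, 0.1]

```text
time_s: 39.48
eef_pos: [0.6457, 0.1219, 0.1567]
orientation: [[-0.246, 0.969, -0.003], [0.969, 0.246, 0.004], [0.005, -0.002, -1.0]]
ft_force: [-1.6, 1.2, -0.1]
opening: 0.0212
grasp_force: 59.2
```

```bash
python3 - <<'E'
from h import *
C=arm.capture("side"); 
a=cv2.resize(C["image"][185:225,255:295],(480,480),interpolation=2); cv2.imwrite("pics/b1.png",a)
goto([.6466,.1211,.1533],bearR(104.3,0))
E
```

```text
t 39.5333 p [0.6462 0.1218 0.1575] q [ 0.0714  0.191   1.6071  0.0045  1.3448 -0.1783] open 0.021385244915867015 F [ 1.1761  0.7986 -1.2292] gf 59.08960819244385
travel units [-0.0199  0.0049  0.105 ]
dr units [-0.0044 -0.0452 -0.0084] tool travel units after turn [-0.0194  0.0048  0.1051]
```

View pics/b1.png

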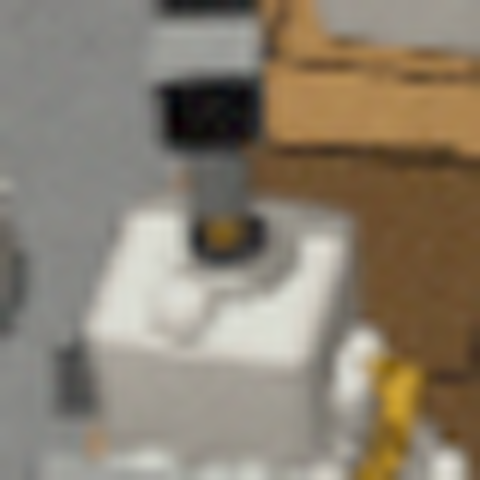

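Emit:
play_rows:
  travel:
    - [0, 0, 0.04]
    - [0, 0, 0.04]
    - [0, 0, 0.03]
    - [0, 0, 0]
    - [0, 0, 0]
    - [0, 0, 0]
  dr:
    - [0, 0, 0]
    - [0, 0, 0]
    - [0, 0, 0]
    - [0, 0, 0]
    - [0, 0, 0]
    - [0, 0, 0]
  gripper: [0.1, 0.1, 0.1, 0.1, 0.1, 0.1]

```text
time_s: 40.03
eef_pos: [0.6466, 0.1212, 0.1535]
orientation: [[-0.245, 0.969, -0.0], [0.969, 0.245, 0.004], [0.004, 0.001, -1.0]]
ft_force: [0.2, 1.0, 0.3]
opening: 0.0213
grasp_force: 59.2
```

Emit:
play_rows:
  travel:
    - [0, 0, 0]
    - [0, 0, 0]
    - [0, 0, 0]
    - [0, 0, 0]
    - [0, 0, 0]
    - [0, 0, 0]
    - [0, 0, 0]
    - [0, 0, 0]
    - [0, 0, 0]
  dr:
    - [0, 0, 0]
    - [0, 0, 0]
    - [0, 0, 0]
    - [0, 0, 0]
    - [0, 0, 0]
    - [0, 0, 0]
    - [0, 0, 0]
    - [0, 0, 0]
    - [0, 0, 0]
  gripper: [0.1, 0.1, 0.1, 0.1, 0.1, 0.1, 0.1, 0.1, 0.1]

```text
time_s: 40.78
eef_pos: [0.6463, 0.121, 0.153]
orientation: [[-0.245, 0.969, -0.001], [0.969, 0.245, 0.004], [0.004, -0.0, -1.0]]
ft_force: [0.9, 0.8, 0.9]
opening: 0.0208
grasp_force: 59.2
```

Emit:
play_rows:
  travel:
    - [0, 0, -0.1]
    - [0, 0, -0.2]
    - [0, 0, -0.3]
    - [0, 0, -0.3]
    - [0, 0, -0.2]
    - [0, 0, 0]
  dr:
    - [0, 0, 0]
    - [0, 0, 0]
    - [0, 0, 0]
    - [0, 0, 0]
    - [0, 0, 0]
    - [0, 0, 0]
  gripper: [0.1, 0.1, 0.1, 0.1, 0.1, 0.1]

```text
time_s: 41.28
eef_pos: [0.6479, 0.121, 0.201]
orientation: [[-0.245, 0.969, 0.004], [0.969, 0.245, 0.004], [0.003, 0.005, -1.0]]
ft_force: [0.8, -0.8, 0.5]
opening: 0.0208
grasp_force: 59.0
```

```bash
python3 - <<'E'
from h import *
goto([.6486,-.088,.20],bearR(104.3,0))
spots((.53,.72,-.32,.235),(.09,.135))
E
```

```text
t 41.2833 p [0.6479 0.121  0.201 ] q [ 0.0701  0.1556  1.5719  0.0041  1.4096 -0.1784] open 0.020832608533120325 F [ 0.8472 -0.82    0.4737] gf 58.96415948867798
travel units [-5.0686 -1.2644  0.0025]
dr units [ 0.0509 -0.032  -0.0173] tool travel units after turn [-5.0664 -1.2731  0.0251]
top 22 [394.5    161.2727] [ 0.6395 -0.1428  0.1117]
top 21 [358.1905 162.9524] [ 0.6322 -0.0317  0.1135]
top 23 [427.2174 162.913 ] [ 0.6353 -0.243   0.1142]
side 17 [273.7647 204.1176] [0.6289 0.1732 0.1168]
```

Emit:
play_rows:
  travel:
    - [-0.51, -0.13, 0]
    - [-0.51, -0.13, 0]
    - [-0.51, -0.13, 0]
    - [-0.51, -0.13, 0]
    - [-0.51, -0.13, 0]
    - [-0.51, -0.13, 0]
    - [-0.51, -0.13, 0]
    - [-0.51, -0.13, 0]
    - [-0.5, -0.12, 0]
    - [-0.49, -0.12, 0]
  dr:
    - [0.04, -0.03, 0]
    - [0, 0, 0]
    - [0, 0, 0]
    - [0, 0, 0]
    - [0, 0, 0]
    - [0, 0, 0]
    - [0, 0, 0]
    - [0, 0, 0]
    - [0, 0, 0]
    - [0, 0, 0]
  gripper: [0.1, 0.1, 0.1, 0.1, 0.1, 0.1, 0.1, 0.1, 0.1, 0.1]

```text
time_s: 42.22
eef_pos: [0.6457, -0.0893, 0.1957]
orientation: [[-0.245, 0.969, -0.006], [0.969, 0.245, 0.001], [0.002, -0.006, -1.0]]
ft_force: [-0.2, -1.3, -0.8]
opening: 0.021
grasp_force: 59.0
```

Emit:
play_rows:
  travel:
    - [0, 0, 0.3]
    - [0, 0, 0.3]
    - [0, 0, 0.25]
    - [0, 0, 0.1]
    - [0, 0, 0.05]
    - [0, 0, 0]
    - [0, 0, 0]
  dr:
    - [0, 0, 0]
    - [0, 0, 0]
    - [0, 0, 0]
    - [0, 0, 0]
    - [0, 0, 0]
    - [0, 0, 0]
    - [0, 0, 0]
  gripper: [0.1, 0.1, 0.1, 0.1, 0.1, 0.1, 0.1]

```text
time_s: 42.8
eef_pos: [0.6464, -0.0876, 0.1572]
orientation: [[-0.246, 0.969, -0.004], [0.969, 0.246, 0.0], [0.001, -0.004, -1.0]]
ft_force: [0.2, -0.4, -0.1]
opening: 0.0209
grasp_force: 59.1
```

```bash
python3 - <<'E'
from h import *
C=arm.capture("side"); 
a=cv2.resize(C["image"][155:195,265:305],(480,480),interpolation=2); cv2.imwrite("pics/b3.png",a)
goto([.6486,-.088,.1533],bearR(104.3,0))
E
```

```text
t 42.85 p [ 0.6467 -0.0878  0.1575] q [-0.2486  0.1814  1.6179 -0.0009  1.3455 -0.4969] open 0.02095427415957016 F [-0.0281  0.0468 -0.9622] gf 59.06821310520172
travel units [-0.0155  0.0458  0.1059]
dr units [-0.0324 -0.0079 -0.0112] tool travel units after turn [-0.0155  0.0454  0.1061]
```

View pics/b3.png

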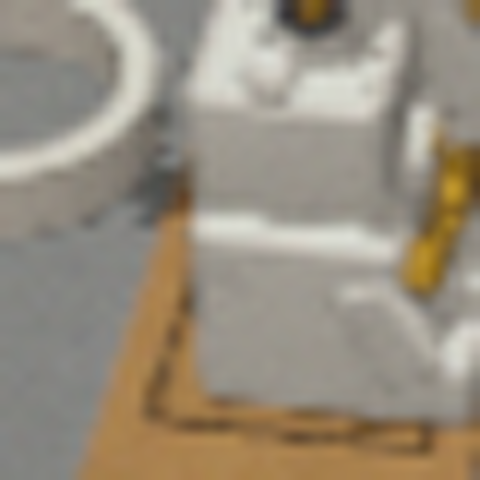

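Emit:
play_rows:
  travel:
    - [0, 0, 0.04]
    - [0, 0, 0.04]
    - [0, 0, 0.03]
    - [0, 0, 0]
    - [0, 0, 0]
    - [0, 0, 0]
  dr:
    - [0, 0, 0]
    - [0, 0, 0]
    - [0, 0, 0]
    - [0, 0, 0]
    - [0, 0, 0]
    - [0, 0, 0]
  gripper: [0.1, 0.1, 0.1, 0.1, 0.1, 0.1]

```text
time_s: 43.35
eef_pos: [0.6465, -0.0883, 0.1529]
orientation: [[-0.245, 0.969, -0.004], [0.969, 0.245, 0.0], [0.001, -0.004, -1.0]]
ft_force: [0.5, 0.4, 1.0]
opening: 0.0209
grasp_force: 59.3
```

Emit:
play_rows:
  travel:
    - [0, 0, 0]
    - [0, 0, 0]
    - [0, 0, 0]
    - [0, 0, 0]
    - [0, 0, 0]
    - [0, 0, 0]
    - [0, 0, 0]
    - [0, 0, 0]
    - [0, 0, 0]
  dr:
    - [0, 0, 0]
    - [0, 0, 0]
    - [0, 0, 0]
    - [0, 0, 0]
    - [0, 0, 0]
    - [0, 0, 0]
    - [0, 0, 0]
    - [0, 0, 0]
    - [0, 0, 0]
  gripper: [0.1, 0.1, 0.1, 0.1, 0.1, 0.1, 0.1, 0.1, 0.1]

```text
time_s: 44.1
eef_pos: [0.6462, -0.0883, 0.1525]
orientation: [[-0.245, 0.969, -0.005], [0.969, 0.245, 0.0], [0.001, -0.004, -1.0]]
ft_force: [1.0, 0.3, -0.3]
opening: 0.0212
grasp_force: 59.3
```

Emit:
play_rows:
  travel:
    - [0, 0, -0.1]
    - [0, 0, -0.2]
    - [0, 0, -0.3]
    - [0, 0, -0.3]
    - [0, 0, -0.2]
    - [0, 0, 0]
  dr:
    - [0, 0, 0]
    - [0, 0, 0]
    - [0, 0, 0]
    - [0, 0, 0]
    - [0, 0, 0]
    - [0, 0, 0]
  gripper: [0.1, 0.1, 0.1, 0.1, 0.1, 0.1]

```text
time_s: 44.6
eef_pos: [0.6479, -0.0887, 0.2004]
orientation: [[-0.245, 0.969, 0.001], [0.969, 0.245, -0.001], [-0.001, 0.0, -1.0]]
ft_force: [-0.7, -0.4, -0.7]
opening: 0.0209
grasp_force: 59.0
```

```bash
python3 - <<'E'
from h import *
goto([.6556,-.1991,.20],bearR(104.3,0))
spots((.53,.72,-.32,.235),(.09,.135))
E
```

```text
t 44.6 p [ 0.6479 -0.0887  0.2004] q [-0.2493  0.1468  1.5827 -0.001   1.4111 -0.497 ] open 0.02093120437328339 F [-0.713  -0.3567 -0.7167] gf 58.9966356754303
travel units [-2.7226 -0.491   0.0142]
dr units [ 0.0042  0.0139 -0.0174] tool travel units after turn [-2.7218 -0.4957  0.0106]
top 25 [276.4  154.96] [0.6541 0.2172 0.1152]
top 22 [427.1364 162.9091] [ 0.6353 -0.2428  0.1142]
side 14 [295.7857 133.7857] [ 0.6398 -0.1479  0.1162]
side 10 [290.5 155.2] [ 0.6317 -0.0379  0.1167]
```

Bear1 has been knocked aside to about (.654, .217). I'll put it back once the probe is returned, and carry on with bear4 now.

Emit:
play_rows:
  travel:
    - [-0.46, -0.08, 0]
    - [-0.46, -0.08, 0]
    - [-0.46, -0.08, 0]
    - [-0.45, -0.08, 0]
    - [-0.45, -0.08, 0]
    - [-0.44, -0.09, 0]
    - [0, 0, 0.3]
    - [0, 0, 0.3]
    - [0, 0, 0.3]
    - [0, 0, 0.1]
  dr:
    - [0, 0, 0]
    - [0, 0, 0]
    - [0, 0, 0]
    - [0, 0, 0]
    - [0, 0, 0]
    - [0, 0, 0]
    - [0, 0, 0]
    - [0, 0, 0]
    - [0, 0, 0]
    - [0, 0, 0]
  gripper: [0.1, 0.1, 0.1, 0.1, 0.1, 0.1, 0.1, 0.1, 0.1, 0.1]

```text
time_s: 45.53
eef_pos: [0.6523, -0.1973, 0.1524]
orientation: [[-0.246, 0.969, -0.009], [0.969, 0.246, 0.003], [0.005, -0.008, -1.0]]
ft_force: [-0.6, -0.3, 0.5]
opening: 0.021
grasp_force: 59.3
```

Emit:
play_rows:
  travel:
    - [0, 0, 0]
    - [0, 0, 0]
    - [0, 0, 0]
  dr:
    - [0, 0, 0]
    - [0, 0, 0]
    - [0, 0, 0]
  gripper: [0.1, 0.1, 0.1]

```text
time_s: 45.78
eef_pos: [0.6542, -0.198, 0.157]
orientation: [[-0.246, 0.969, -0.004], [0.969, 0.246, 0.0], [0.001, -0.004, -1.0]]
ft_force: [-0.2, 0.4, 0.3]
opening: 0.0212
grasp_force: 59.2
```

```bash
python3 - <<'E'
from h import *
C=arm.capture("side"); 
a=cv2.resize(C["image"][105:150,275:320],(450,450),interpolation=2)
c=arm.capture("top"); b=cv2.resize(c["image"][140:185,250:295],(340,340),interpolation=2)
im=np.zeros((450,790,3),np.uint8); im[:,:450]=a; im[:340,450:]=b; cv2.imwrite("pics/b4.png",im)
goto([.6556,-.1991,.1533],bearR(104.3,0))
E
```

```text
t 45.8833 p [ 0.6544 -0.1984  0.1573] q [-0.4024  0.2506  1.538  -0.0015  1.3556 -0.6503] open 0.02095061376639587 F [-0.2562  0.5035 -2.0388] gf 59.14898872375488
travel units [-0.0251  0.024   0.1005]
dr units [-0.0302 -0.0044 -0.0136] tool travel units after turn [-0.0251  0.0236  0.1006]
```

View pics/b4.png

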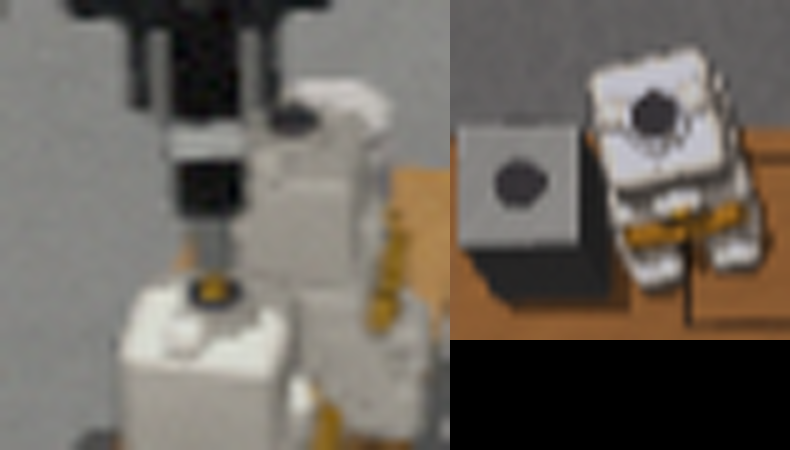

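The tip is centred on bear4's spot at (213,290). In the right panel bear1 stands upright but shifted and turned, close to the block. I press bear4 now.

Emit:
play_rows:
  travel:
    - [0, 0, 0.04]
    - [0, 0, 0.04]
    - [0, 0, 0.02]
    - [0, 0, 0]
    - [0, 0, 0]
    - [0, 0, 0]
  dr:
    - [0, 0, 0]
    - [0, 0, 0]
    - [0, 0, 0]
    - [0, 0, 0]
    - [0, 0, 0]
    - [0, 0, 0]
  gripper: [0.1, 0.1, 0.1, 0.1, 0.1, 0.1]

```text
time_s: 46.38
eef_pos: [0.6541, -0.1986, 0.1527]
orientation: [[-0.245, 0.969, -0.004], [0.969, 0.245, 0.0], [0.001, -0.004, -1.0]]
ft_force: [-0.0, -0.0, 1.0]
opening: 0.0214
grasp_force: 59.2
```

Emit:
play_rows:
  travel:
    - [0, 0, 0]
    - [0, 0, 0]
    - [0, 0, 0]
    - [0, 0, 0]
    - [0, 0, 0]
    - [0, 0, 0]
    - [0, 0, 0]
    - [0, 0, 0]
    - [0, 0, 0]
  dr:
    - [0, 0, 0]
    - [0, 0, 0]
    - [0, 0, 0]
    - [0, 0, 0]
    - [0, 0, 0]
    - [0, 0, 0]
    - [0, 0, 0]
    - [0, 0, 0]
    - [0, 0, 0]
  gripper: [0.1, 0.1, 0.1, 0.1, 0.1, 0.1, 0.1, 0.1, 0.1]

```text
time_s: 47.13
eef_pos: [0.6539, -0.1986, 0.1524]
orientation: [[-0.245, 0.969, -0.005], [0.969, 0.245, 0.0], [0.001, -0.004, -1.0]]
ft_force: [0.8, 0.0, 0.2]
opening: 0.0214
grasp_force: 59.2
```

Emit:
play_rows:
  travel:
    - [0, 0, -0.1]
    - [0, 0, -0.2]
    - [0, 0, -0.3]
    - [0, 0, -0.3]
    - [0, 0, -0.2]
    - [0, 0, 0]
  dr:
    - [0, 0, 0]
    - [0, 0, 0]
    - [0, 0, 0]
    - [0, 0, 0]
    - [0, 0, 0]
    - [0, 0, 0]
  gripper: [0.1, 0.1, 0.1, 0.1, 0.1, 0.1]

```text
time_s: 47.63
eef_pos: [0.6555, -0.1992, 0.2005]
orientation: [[-0.245, 0.969, 0.001], [0.969, 0.245, -0.002], [-0.002, 0.0, -1.0]]
ft_force: [0.1, 0.5, -0.9]
opening: 0.0211
grasp_force: 59.0
```

```bash
python3 - <<'E'
from h import *
goto([.6518,-.2998,.20],bearR(104.3,0))
spots((.53,.72,-.32,.235),(.09,.135))
E
```

```text
t 47.6333 p [ 0.6555 -0.1992  0.2005] q [-0.4029  0.2173  1.5028 -0.0017  1.4201 -0.6504] open 0.021056584724755505 F [ 0.083   0.5473 -0.9186] gf 58.9954948425293
travel units [-2.4141 -0.7071  0.018 ]
dr units [ 0.0004  0.0221 -0.0181] tool travel units after turn [-2.4128 -0.7115  0.0127]
top 24 [276.3333 154.875 ] [0.6546 0.2175 0.1143]
top 18 [393.8889 161.5   ] [ 0.6383 -0.1406  0.1136]
top 22 [358.0909 162.9091] [ 0.6319 -0.0313  0.1153]
side 8 [303.5 116.5] [ 0.6355 -0.2478  0.1167]
side 9 [296.2222 133.5556] [ 0.6389 -0.1502  0.1156]
```

Emit:
play_rows:
  travel:
    - [-0.45, -0.13, 0]
    - [-0.45, -0.13, 0]
    - [-0.45, -0.13, 0]
    - [-0.4, -0.12, 0]
    - [-0.36, -0.11, 0]
    - [-0.3, -0.09, 0]
    - [0, 0, 0]
    - [0, 0, 0.3]
    - [0, 0, 0.3]
    - [0, 0, 0.25]
  dr:
    - [0, 0, 0]
    - [0, 0, 0]
    - [0, 0, 0]
    - [0, 0, 0]
    - [0, 0, 0]
    - [0, 0, 0]
    - [0, 0, 0]
    - [0, 0, 0]
    - [0, 0, 0]
    - [0, 0, 0]
  gripper: [0.1, 0.1, 0.1, 0.1, 0.1, 0.1, 0.1, 0.1, 0.1, 0.1]

```text
time_s: 48.57
eef_pos: [0.6495, -0.2978, 0.1601]
orientation: [[-0.246, 0.969, -0.006], [0.969, 0.246, 0.002], [0.003, -0.006, -1.0]]
ft_force: [0.6, 0.3, -1.4]
opening: 0.0209
grasp_force: 59.0
```

Emit:
play_rows:
  travel:
    - [0, 0, 0.1]
    - [0, 0, 0.05]
    - [0, 0, 0]
    - [0, 0, 0]
    - [0, 0, 0]
  dr:
    - [0, 0, 0]
    - [0, 0, 0]
    - [0, 0, 0]
    - [0, 0, 0]
    - [0, 0, 0]
  gripper: [0.1, 0.1, 0.1, 0.1, 0.1]

```text
time_s: 48.98
eef_pos: [0.6505, -0.299, 0.1573]
orientation: [[-0.246, 0.969, -0.003], [0.969, 0.246, -0.001], [0.0, -0.003, -1.0]]
ft_force: [0.9, 0.1, -0.7]
opening: 0.0213
grasp_force: 59.2
```

```bash
python3 - <<'E'
from h import *
C=arm.capture("side"); 
a=cv2.resize(C["image"][90:140,280:330],(400,400),interpolation=2); cv2.imwrite("pics/b5.png",a)
goto([.6518,-.2998,.1530],bearR(104.3,0))
E
```

```text
t 49.0333 p [ 0.6505 -0.2991  0.1573] q [-0.534   0.3215  1.4523 -0.0022  1.37   -0.7815] open 0.02052259679833776 F [ 0.0859 -0.9352 -0.6424] gf 59.174405336380005
travel units [-0.0242  0.0272  0.1084]
dr units [-0.0312 -0.0006 -0.0165] tool travel units after turn [-0.0242  0.0268  0.1085]
```

View pics/b5.png

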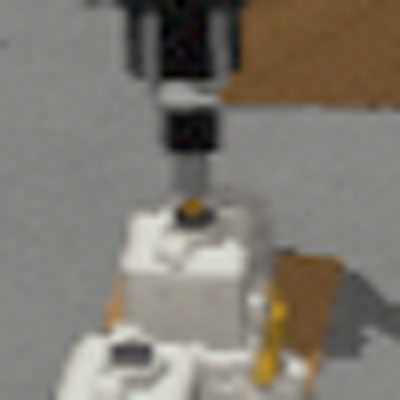

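The tip is centred on bear5's spot at (195,210), so I press it.

Emit:
play_rows:
  travel:
    - [0, 0, 0.04]
    - [0, 0, 0.04]
    - [0, 0, 0.03]
    - [0, 0, 0]
    - [0, 0, 0]
    - [0, 0, 0]
  dr:
    - [0, 0, 0]
    - [0, 0, 0]
    - [0, 0, 0]
    - [0, 0, 0]
    - [0, 0, 0]
    - [0, 0, 0]
  gripper: [0.1, 0.1, 0.1, 0.1, 0.1, 0.1]

```text
time_s: 49.53
eef_pos: [0.6502, -0.2992, 0.1524]
orientation: [[-0.245, 0.969, -0.004], [0.969, 0.245, -0.0], [0.001, -0.004, -1.0]]
ft_force: [0.9, -0.1, 0.5]
opening: 0.0208
grasp_force: 59.3
```

Emit:
play_rows:
  travel:
    - [0, 0, 0]
    - [0, 0, 0]
    - [0, 0, 0]
    - [0, 0, 0]
    - [0, 0, 0]
    - [0, 0, 0]
    - [0, 0, 0]
    - [0, 0, 0]
    - [0, 0, 0]
  dr:
    - [0, 0, 0]
    - [0, 0, 0]
    - [0, 0, 0]
    - [0, 0, 0]
    - [0, 0, 0]
    - [0, 0, 0]
    - [0, 0, 0]
    - [0, 0, 0]
    - [0, 0, 0]
  gripper: [0.1, 0.1, 0.1, 0.1, 0.1, 0.1, 0.1, 0.1, 0.1]

```text
time_s: 50.28
eef_pos: [0.6499, -0.299, 0.152]
orientation: [[-0.245, 0.969, -0.005], [0.969, 0.245, 0.0], [0.001, -0.005, -1.0]]
ft_force: [0.7, -0.6, 0.8]
opening: 0.021
grasp_force: 59.3
```

Emit:
play_rows:
  travel:
    - [0, 0, -0.1]
    - [0, 0, -0.2]
    - [0, 0, -0.3]
    - [0, 0, -0.3]
    - [0, 0, -0.3]
    - [0, 0, 0]
  dr:
    - [0, 0, 0]
    - [0, 0, 0]
    - [0, 0, 0]
    - [0, 0, 0]
    - [0, 0, 0]
    - [0, 0, 0]
  gripper: [0.1, 0.1, 0.1, 0.1, 0.1, 0.1]

```text
time_s: 50.78
eef_pos: [0.6518, -0.3, 0.2051]
orientation: [[-0.245, 0.969, 0.001], [0.969, 0.245, -0.003], [-0.003, 0.0, -1.0]]
ft_force: [-0.0, -0.5, -0.4]
opening: 0.0209
grasp_force: 59.0
```

Emit:
play_rows:
  travel:
    - [0.07, -0.5, 0]
    - [0.07, -0.5, 0]
    - [0.08, -0.5, 0]
    - [0.08, -0.5, 0]
    - [0.08, -0.5, 0]
    - [0.08, -0.5, 0]
    - [0.08, -0.5, 0]
    - [0.08, -0.5, 0]
    - [0.07, -0.5, 0]
    - [0.07, -0.5, 0]
  dr:
    - [0, 0, 0]
    - [0, 0, 0]
    - [0, 0, 0]
    - [0, 0, 0]
    - [0, 0, 0]
    - [0, 0, 0]
    - [0, 0, 0]
    - [0, 0, 0]
    - [0, 0, 0]
    - [0, 0, 0]
  gripper: [0.1, 0.1, 0.1, 0.1, 0.1, 0.1, 0.1, 0.1, 0.1, 0.1]

```text
time_s: 51.62
eef_pos: [0.4478, -0.3186, 0.2012]
orientation: [[-0.245, 0.969, -0.004], [0.969, 0.245, -0.0], [0.001, -0.004, -1.0]]
ft_force: [0.0, -0.9, -0.7]
opening: 0.0211
grasp_force: 59.1
```

Emit:
play_rows:
  travel:
    - [0, 0, 0]
    - [0, 0, 0]
    - [0, 0, 0]
  dr:
    - [0, 0, 0]
    - [0, 0, 0]
    - [0, 0, 0]
  gripper: [0.1, 0.1, 0.1]

```text
time_s: 51.87
eef_pos: [0.4492, -0.3187, 0.2014]
orientation: [[-0.245, 0.969, -0.004], [0.97, 0.245, -0.0], [0.001, -0.004, -1.0]]
ft_force: [-0.1, 0.3, -0.7]
opening: 0.0213
grasp_force: 59.4
```

```bash
python3 - <<'E'
from h import *
goto([.4483,-.3207,.0565],bearR(104.4,0))
spots((.53,.72,-.32,.235),(.09,.135),cams=("top",))
E
```

```text
t 51.8667 p [ 0.4492 -0.3187  0.2014] q [-0.7508 -0.0939  1.8264 -0.0027  1.4116 -0.9979] open 0.021279479977365675 F [-0.1157  0.339  -0.6959] gf 59.35076951980591
travel units [-0.0462 -0.0223  3.6215]
dr units [-0.0362 -0.0073 -0.0372] tool travel units after turn [-0.0434 -0.0356  3.6214]
top 25 [276.4  154.96] [0.6543 0.2173 0.1145]
top 22 [394.5    161.2727] [ 0.6385 -0.1422  0.1155]
top 22 [358.0909 162.9091] [ 0.6321 -0.0313  0.1144]
top 23 [427.2174 162.913 ] [ 0.6354 -0.2431  0.1138]
```

Emit:
play_rows:
  travel:
    - [-0.04, -0.03, 0.3]
    - [0, 0, 0.5]
    - [0, 0, 0.5]
    - [0, 0, 0.5]
    - [0, 0, 0.5]
    - [0, 0, 0.4]
    - [0, 0, 0.4]
    - [0, 0, 0.2]
    - [0, 0, 0]
    - [0, 0, 0]
  dr:
    - [-0.04, 0, -0.04]
    - [0, 0, 0]
    - [0, 0, 0]
    - [0, 0, 0]
    - [0, 0, 0]
    - [0, 0, 0]
    - [0, 0, 0]
    - [0, 0, 0]
    - [0, 0, 0]
    - [0, 0, 0]
  gripper: [0.1, 0.1, 0.1, 0.1, 0.1, 0.1, 0.1, 0.1, 0.1, 0.1]

```text
time_s: 52.75
eef_pos: [0.4479, -0.3201, 0.0683]
orientation: [[-0.249, 0.968, -0.002], [0.968, 0.249, 0.002], [0.002, -0.001, -1.0]]
ft_force: [-0.0, 0.7, -2.0]
opening: 0.021
grasp_force: 59.3
```

```bash
python3 - <<'E'
from h import *
goto([.4483,-.3207,.0565],bearR(104.4,0))
E
```

```text
t 52.75 p [ 0.4479 -0.3201  0.0683] q [-0.7558  0.0528  1.9205  0.0005  1.1708 -1.0081] open 0.02095720005137026 F [-0.0388  0.7268 -2.041 ] gf 59.29673373699188
travel units [-0.0186  0.0053  0.296 ]
dr units [-0.0099 -0.0235  0.0078] tool travel units after turn [-0.0179  0.005   0.2961]
```

Emit:
play_rows:
  travel:
    - [-0.01, 0, 0.1]
    - [0, 0, 0.08]
    - [0, 0, 0.06]
    - [0, 0, 0.03]
    - [0, 0, 0]
    - [0, 0, 0]
  dr:
    - [0, 0, 0]
    - [0, 0, 0]
    - [0, 0, 0]
    - [0, 0, 0]
    - [0, 0, 0]
    - [0, 0, 0]
  gripper: [0.1, 0.1, 0.1, 0.1, 0.1, 0.1]

```text
time_s: 53.25
eef_pos: [0.448, -0.3207, 0.0583]
orientation: [[-0.249, 0.968, -0.001], [0.968, 0.249, 0.001], [0.001, -0.0, -1.0]]
ft_force: [-0.0, -0.7, -1.1]
opening: 0.0214
grasp_force: 59.3
```

Emit:
play_rows:
  travel:
    - [0, 0, 0.02]
    - [0, 0, 0]
    - [0, 0, 0]
  dr:
    - [0, 0, 0]
    - [0, 0, 0]
    - [0, 0, 0]
  gripper: [0.1, 0.1, 0.1]

```text
time_s: 53.5
eef_pos: [0.448, -0.3207, 0.0574]
orientation: [[-0.249, 0.968, -0.001], [0.968, 0.249, 0.001], [0.001, -0.0, -1.0]]
ft_force: [0.0, -0.5, -1.9]
opening: 0.0209
grasp_force: 59.3
```

Emit:
play_rows:
  travel:
    - [0, 0, 0.03]
    - [0, 0, 0]
    - [0, 0, 0]
  dr:
    - [0, 0, 0]
    - [0, 0, 0]
    - [0, 0, 0]
  gripper: [0.1, 0.1, 0.1]

```text
time_s: 53.75
eef_pos: [0.4483, -0.3209, 0.0566]
orientation: [[-0.249, 0.968, -0.0], [0.968, 0.249, 0.001], [0.001, -0.0, -1.0]]
ft_force: [-0.9, 1.5, 1.6]
opening: 0.0213
grasp_force: 59.7
```

Emit:
play_rows:
  travel:
    - [0, 0, 0.02]
    - [0, 0, 0]
    - [0, 0, 0]
  dr:
    - [0, 0, 0]
    - [0, 0, 0]
    - [0, 0, 0]
  gripper: [0.1, 0.1, 0.1]

```text
time_s: 54.0
eef_pos: [0.4483, -0.3209, 0.0566]
orientation: [[-0.249, 0.968, -0.001], [0.968, 0.249, 0.001], [0.001, -0.0, -1.0]]
ft_force: [-2.9, 2.2, 6.4]
opening: 0.0208
grasp_force: 60.4
```

The probe is seated on the saddles. I release it and go for bear1, gripping its head front to back from above, because a side grip would foul the block.

Emit:
play_rows:
  travel:
    - [0, 0, 0]
    - [0, 0, 0]
    - [0, 0, 0]
    - [0, 0, 0]
    - [0, 0, -0.1]
    - [0, 0, -0.3]
    - [0, 0, -0.6]
    - [0, 0, -0.8]
    - [0, 0, -0.8]
    - [0, 0, -0.8]
  dr:
    - [0, 0, 0]
    - [0, 0, 0]
    - [0, 0, 0]
    - [0, 0, 0]
    - [0, 0, 0]
    - [0, 0, 0]
    - [0, 0, 0]
    - [0, 0, 0]
    - [0, 0, 0]
    - [0, 0, 0]
  gripper: [0.4, 0.6, 0.7, 0.7, 0.7, 0.7, 0.7, 0.7, 0.7, 0.7]

```text
time_s: 54.83
eef_pos: [0.448, -0.3207, 0.1938]
orientation: [[-0.249, 0.968, -0.0], [0.968, 0.249, 0.001], [0.001, -0.0, -1.0]]
ft_force: [-0.4, -0.6, -0.1]
opening: 0.0599
grasp_force: 0.0
```

Emit:
play_rows:
  travel:
    - [0, 0, -0.6]
    - [0, 0, 0]
    - [0, 0, 0]
  dr:
    - [0, 0, 0]
    - [0, 0, 0]
    - [0, 0, 0]
  gripper: [1, 1, 1]

```text
time_s: 55.08
eef_pos: [0.4491, -0.3217, 0.2188]
orientation: [[-0.249, 0.968, 0.003], [0.968, 0.249, -0.003], [-0.003, 0.003, -1.0]]
ft_force: [0.2, -0.0, -0.8]
opening: 0.0853
grasp_force: 0.0
```

```bash
python3 - <<'E'
from h import *
goto([.6563,.2173,.22],bearR(102.3,0))
c=arm.capture("top"); C=arm.capture("side")
Q=cloud(c)
m=(Q[...,0]>.59)&(Q[...,0]<.72)&(Q[...,1]>.15)&(Q[...,1]<.2435)&(Q[...,2]>.098)&(Q[...,2]<.125)
q=Q[m][:,:2].astype(np.float32); r=cv2.minAreaRect(q); print("head",m.sum(),r)
for n,K in (("top",c),("side",C)):
    Q=cloud(K)
    m=(Q[...,0]>.36)&(Q[...,0]<.52)&(Q[...,1]>-.42)&(Q[...,1]<-.2)&(Q[...,2]>.066)&(Q[...,2]<.085)
    q=Q[m]; r=cv2.minAreaRect(q[:,:2].astype(np.float32)); print(n,m.sum(),r,np.median(q[:,2]))
a=cv2.resize(c["image"][140:185,250:300],(500,450),interpolation=2); b=cv2.resize(C["image"][95:165,330:390],(290,338),interpolation=2)
im=np.zeros((450,790,3),np.uint8); im[:,:500]=a; im[:338,500:]=b; cv2.imwrite("pics/b1k.png",im)
E
```

```text
t 55.0833 p [ 0.4491 -0.3217  0.2188] q [-0.7565 -0.1078  1.8097  0.0004  1.4353 -1.0084] open 0.08529063173223053 F [ 0.1955 -0.0324 -0.8364] gf 0.0
travel units [11.7607  8.3739 -0.0485]
dr units [0.0269 0.0343 0.3711] tool travel units after turn [12.0634  7.9317 -0.0296]
head 260 ((0.6546076536178589, 0.21641325950622559), (0.051943279802799225, 0.050068072974681854), 14.952168464660645)
top 126 ((0.44669869542121887, -0.3110857605934143), (0.023669108748435974, 0.12297942489385605), 15.302248001098633) 0.0730386750134231
side 186 ((0.44289180636405945, -0.32705533504486084), (0.04816393181681633, 0.15363110601902008), 8.628037452697754) 0.07554920174973234
```

View pics/b1k.png

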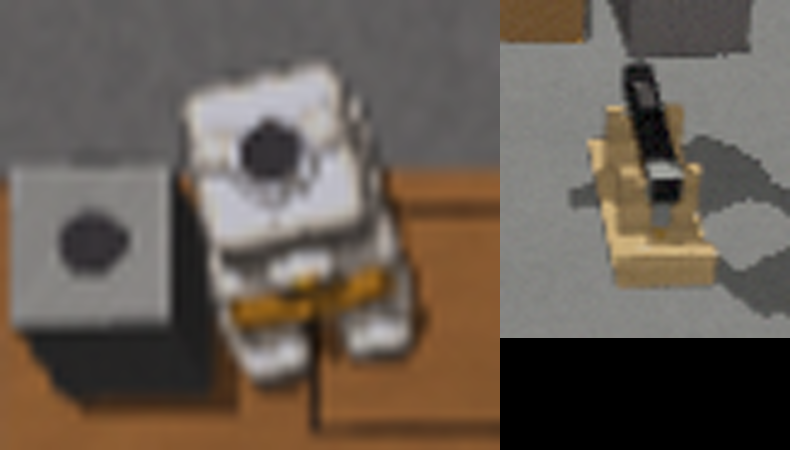

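The probe lies back on the rest. Bear1's head centre is at about (270,155) in the left panel, turned about 15 degrees.

Emit:
play_rows:
  travel:
    - [0.59, 0.42, 0]
    - [0.59, 0.42, 0]
    - [0.59, 0.42, 0]
    - [0.59, 0.42, 0]
    - [0.59, 0.42, 0]
    - [0.59, 0.42, 0]
    - [0.59, 0.42, 0]
    - [0.59, 0.42, 0]
    - [0.59, 0.42, 0]
    - [0.59, 0.42, 0]
  dr:
    - [0.03, 0.03, 0]
    - [0, 0, 0]
    - [0, 0, 0]
    - [0, 0, 0]
    - [0, 0, 0]
    - [0, 0, 0]
    - [0, 0, 0]
    - [0, 0, 0]
    - [0, 0, 0]
    - [0, 0, 0]
  gripper: [1, 1, 1, 1, 1, 1, 1, 1, 1, 1]

```text
time_s: 56.02
eef_pos: [0.5512, -0.0488, 0.2135]
orientation: [[-0.249, 0.968, -0.008], [0.968, 0.249, 0.004], [0.006, -0.007, -1.0]]
ft_force: [0.3, -0.4, 0.2]
opening: 0.0853
grasp_force: 0.0
```

Emit:
play_rows:
  travel:
    - [0.59, 0.42, 0]
    - [0.59, 0.42, 0]
    - [0.59, 0.42, 0]
    - [0.59, 0.42, 0]
    - [0.59, 0.42, 0]
    - [0.59, 0.42, 0]
    - [0.59, 0.42, 0]
    - [0.59, 0.42, 0]
    - [0.55, 0.4, 0]
    - [0.48, 0.38, 0]
  dr:
    - [0, 0, 0]
    - [0, 0, 0]
    - [0, 0, 0]
    - [0, 0, 0]
    - [0, 0, 0]
    - [0, 0, 0]
    - [0, 0, 0]
    - [0, 0, 0]
    - [0, 0, 0]
    - [0, 0, 0]
  gripper: [1, 1, 1, 1, 1, 1, 1, 1, 1, 1]

```text
time_s: 56.85
eef_pos: [0.6542, 0.2151, 0.2134]
orientation: [[-0.25, 0.968, -0.009], [0.968, 0.25, 0.003], [0.005, -0.008, -1.0]]
ft_force: [-0.4, -0.6, 0.6]
opening: 0.0856
grasp_force: 0.0
```

Emit:
play_rows:
  travel:
    - [0, 0, 0]
    - [0, 0, 0]
    - [0, 0, 0]
  dr:
    - [0, 0, 0]
    - [0, 0, 0]
    - [0, 0, 0]
  gripper: [1, 1, 1]

```text
time_s: 57.1
eef_pos: [0.6542, 0.2129, 0.2143]
orientation: [[-0.249, 0.968, -0.008], [0.968, 0.249, 0.002], [0.004, -0.007, -1.0]]
ft_force: [0.1, -0.9, -0.3]
opening: 0.0857
grasp_force: 0.0
```

```bash
python3 - <<'E'
from h import *
goto([.6555,.2168,.088],bearR(105,0))
E
```

```text
t 57.1 p [0.6542 0.2129 0.2143] q [ 0.2051  0.219   1.4775  0.0038  1.4521 -0.047 ] open 0.08571919697487022 F [ 0.127  -0.8705 -0.2961] gf 0.0
travel units [0.073  0.0764 3.1581]
dr units [-0.0673 -0.041  -0.1013] tool travel units after turn [0.0853 0.056  3.1582]
```

Descending to the head and closing.

Emit:
play_rows:
  travel:
    - [0.08, 0.06, 0.2]
    - [0, 0, 0.5]
    - [0, 0, 0.5]
    - [0, 0, 0.5]
    - [0, 0, 0.5]
    - [0, 0, 0.4]
    - [0, 0, 0.3]
    - [0, 0, 0.2]
    - [0, 0, 0.06]
    - [0, 0, 0]
  dr:
    - [-0.07, -0.04, -0.1]
    - [0, 0, 0]
    - [0, 0, 0]
    - [0, 0, 0]
    - [0, 0, 0]
    - [0, 0, 0]
    - [0, 0, 0]
    - [0, 0, 0]
    - [0, 0, 0]
    - [0, 0, 0]
  gripper: [1, 1, 1, 1, 1, 1, 1, 1, 1, 1]

```text
time_s: 57.93
eef_pos: [0.6569, 0.2172, 0.0894]
orientation: [[-0.259, 0.966, 0.003], [0.966, 0.259, 0.001], [0.0, 0.003, -1.0]]
ft_force: [-0.1, -0.5, 0.4]
opening: 0.0855
grasp_force: 0.0
```

Emit:
play_rows:
  travel:
    - [0, 0, 0]
    - [0, 0, 0]
    - [0, 0, 0]
    - [0, 0, 0]
    - [0, 0, 0]
    - [0, 0, 0]
    - [0, 0, 0]
    - [0, 0, 0]
    - [0, 0, 0]
    - [0, 0, 0]
  dr:
    - [0, 0, 0]
    - [0, 0, 0]
    - [0, 0, 0]
    - [0, 0, 0]
    - [0, 0, 0]
    - [0, 0, 0]
    - [0, 0, 0]
    - [0, 0, 0]
    - [0, 0, 0]
    - [0, 0, 0]
  gripper: [0.9, 0.8, 0.75, 0.7, 0.65, 0.6, 0.5, 0.45, 0.45, 0.45]
  grip_force: 40

```text
time_s: 58.77
eef_pos: [0.6574, 0.2176, 0.0906]
orientation: [[-0.259, 0.966, 0.004], [0.966, 0.259, 0.002], [0.0, 0.005, -1.0]]
ft_force: [-0.1, 0.2, 4.5]
opening: 0.0514
grasp_force: 42.1
```

```bash
python3 - <<'E'
from h import *
goto([.6286,.1757,.093],bearR(90,0))
spots((.60,.70,.16,.243),(.1,.13))
E
```

```text
t 58.7667 p [0.6574 0.2176 0.0906] q [ 0.212   0.3301  1.5599  0.0007  1.247  -0.0499] open 0.051364078882924845 F [-0.0986  0.2035  4.4549] gf 42.08696365356445
travel units [-0.8252 -0.9671 -0.0652]
dr units [ 0.0453 -0.0101  2.6175] tool travel units after turn [-1.0475 -0.7209 -0.0604]
side 16 [245.4375 217.    ] [0.6881 0.2349 0.1193]
side 20 [260.5 213.5] [0.6544 0.2124 0.116 ]
side 21 [273.3333 215.0952] [0.6173 0.2205 0.1255]
```

Emit:
play_rows:
  travel:
    - [0, 0, -0.1]
    - [0, 0, -0.1]
    - [-0.14, -0.15, 0]
    - [-0.14, -0.15, 0]
    - [-0.14, -0.15, 0]
    - [-0.14, -0.16, 0]
    - [-0.14, -0.16, 0]
    - [-0.14, -0.15, 0]
    - [0, 0, 0]
    - [0, 0, 0]
  dr:
    - [0, 0, 0]
    - [0, 0, 0]
    - [0, 0, 0]
    - [0, 0, 0]
    - [0, 0, 0]
    - [0, 0, 0]
    - [0, 0, 0]
    - [0, 0, 0]
    - [0, 0, 0.5]
    - [0, 0, 0.5]
  gripper: [0.45, 0.45, 0.45, 0.45, 0.45, 0.45, 0.45, 0.45, 0.45, 0.45]

```text
time_s: 59.7
eef_pos: [0.6296, 0.1744, 0.0976]
orientation: [[-0.158, 0.987, 0.003], [0.987, 0.158, 0.001], [0.001, 0.003, -1.0]]
ft_force: [1.0, 0.2, -1.8]
opening: 0.0513
grasp_force: 42.0
```

Emit:
play_rows:
  travel:
    - [0, 0, 0]
    - [0, 0, 0]
    - [0, 0, 0]
    - [0, 0, 0]
    - [0, 0, 0]
    - [0, 0, 0]
  dr:
    - [0, 0, 0.5]
    - [0, 0, 0.5]
    - [0, 0, 0.6]
    - [0, 0, 0]
    - [0, 0, 0]
    - [0, 0, 0]
  gripper: [0.45, 0.45, 0.45, 0.45, 0.45, 0.45]

```text
time_s: 60.2
eef_pos: [0.63, 0.1752, 0.0977]
orientation: [[-0.003, 1.0, 0.003], [1.0, 0.003, 0.001], [0.001, 0.003, -1.0]]
ft_force: [0.3, 0.2, -1.8]
opening: 0.0514
grasp_force: 42.1
```

```bash
python3 - <<'E'
from h import *
goto([.6306,.1757,.0905],bearR(90,0))
E
```

```text
t 60.2 p [0.63   0.1752 0.0977] q [0.1572 0.2405 1.6563 0.0008 1.2413 0.1542] open 0.05136237848673933 F [ 0.3406  0.2088 -1.8437] gf 42.056352496147156
travel units [0.013  0.0147 0.179 ]
dr units [ 0.0333 -0.0126  0.0275] tool travel units after turn [0.0133 0.0153 0.1789]
```

Emit:
play_rows:
  travel:
    - [0.01, 0.01, 0.06]
    - [0, 0, 0.06]
    - [0, 0, 0.04]
    - [0, 0, 0]
    - [0, 0, 0]
  dr:
    - [0, 0, 0]
    - [0, 0, 0]
    - [0, 0, 0]
    - [0, 0, 0]
    - [0, 0, 0]
  gripper: [0.45, 0.45, 0.45, 0.45, 0.45]

```text
time_s: 60.62
eef_pos: [0.6304, 0.1759, 0.091]
orientation: [[-0.002, 1.0, 0.003], [1.0, 0.002, 0.001], [0.001, 0.003, -1.0]]
ft_force: [0.4, 0.5, -2.2]
opening: 0.0514
grasp_force: 42.1
```

Emit:
play_rows:
  travel:
    - [0, 0, 0.03]
    - [0, 0, 0]
    - [0, 0, 0]
  dr:
    - [0, 0, 0]
    - [0, 0, 0]
    - [0, 0, 0]
  gripper: [0.45, 0.45, 0.45]

```text
time_s: 60.87
eef_pos: [0.6307, 0.176, 0.0906]
orientation: [[-0.002, 1.0, 0.004], [1.0, 0.002, 0.001], [0.001, 0.004, -1.0]]
ft_force: [-0.8, 0.4, 1.2]
opening: 0.0511
grasp_force: 42.6
```

Emit:
play_rows:
  travel:
    - [0, 0, 0]
    - [0, 0, 0]
    - [0, 0, 0]
    - [0, 0, 0]
    - [0, 0, -0.2]
    - [0, 0, -0.4]
    - [0, 0, -0.6]
    - [0, 0, -0.8]
    - [0, 0, -0.8]
    - [0, 0, -0.8]
  dr:
    - [0, 0, 0]
    - [0, 0, 0]
    - [0, 0, 0]
    - [0, 0, 0]
    - [0, 0, 0]
    - [0, 0, 0]
    - [0, 0, 0]
    - [0, 0, 0]
    - [0, 0, 0]
    - [0, 0, 0]
  gripper: [0.8, 1, 1, 1, 1, 1, 1, 1, 1, 1]

```text
time_s: 61.7
eef_pos: [0.6299, 0.1757, 0.236]
orientation: [[-0.002, 1.0, 0.004], [1.0, 0.002, 0.001], [0.001, 0.004, -1.0]]
ft_force: [0.2, -0.5, 0.2]
opening: 0.0852
grasp_force: 0.0
```

Emit:
play_rows:
  travel:
    - [0, -0.8, 0]
    - [0, -0.8, 0]
    - [0, -0.8, 0]
    - [0, -0.8, 0]
    - [0, -0.8, 0]
    - [0, -0.8, 0]
    - [0, 0, 0]
    - [0, 0, 0]
  dr:
    - [0, 0, 0]
    - [0, 0, 0]
    - [0, 0, 0]
    - [0, 0, 0]
    - [0, 0, 0]
    - [0, 0, 0]
    - [0, 0, 0]
    - [0, 0, 0]
  gripper: [1, 1, 1, 1, 1, 1, 1, 1]

```text
time_s: 62.37
eef_pos: [0.4372, 0.1755, 0.234]
orientation: [[-0.003, 1.0, 0.005], [1.0, 0.003, 0.002], [0.002, 0.005, -1.0]]
ft_force: [-0.7, 0.3, 0.4]
opening: 0.0852
grasp_force: 0.0
```

```bash
python3 - <<'E'
from h import *
goto([0.43,.17,.22])
spots((.53,.72,-.32,.245),(.09,.135))
c=arm.capture("top")
a=c["image"][120:250,230:480]; cv2.imwrite("pics/fin.png",cv2.resize(a,None,fx=3.1,fy=3.1,interpolation=2))
E
```

```text
t 62.3667 p [0.4372 0.1755 0.234 ] q [ 0.2232 -0.329   1.9713  0.0004  1.4938  0.2206] open 0.08516846552405058 F [-0.6722  0.2907  0.3796] gf 0.0
travel units [-0.1365 -0.1827  0.3497]
top 22 [394.5    161.2727] [ 0.6389 -0.1425  0.1139]
top 24 [289.7917 163.7917] [0.6268 0.1757 0.1152]
top 22 [358.0909 162.9091] [ 0.6321 -0.0313  0.1147]
top 23 [427.2174 162.913 ] [ 0.6351 -0.2429  0.1148]
top 11 [419.1818 170.8182] [ 0.615  -0.2219  0.0932]
top 7 [428. 172.] [ 0.6105 -0.2482  0.0984]
```

View pics/fin.png

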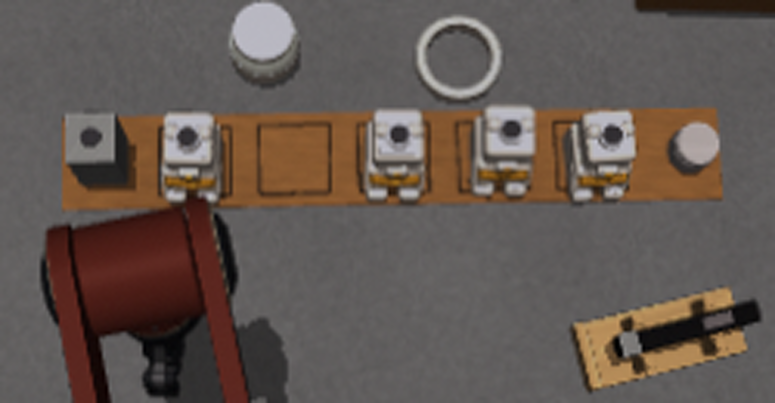

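Bears 1, 3, 4 and 5 stand on their squares at (187,155), (398,155), (508,150) and (605,155). The probe is on its rest at (690,325), and the jar and tape have not moved.

```bash
python3 -c "
from bench import arm
print(arm.hand_in())"
```

```text
the job is handed in; nothing more can be done
None
```

The job is handed in: bears 1 and 3 are upright on their squares, the block and bears 1, 3, 4 and 5 were pressed in order (bear2 was absent), bear1 was put back after being knocked aside mid-run, and the probe is back on its rest.

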